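Put the bottles, culture dishes and tube away in their own holders

TASK

Clear up after the plating session: stand each of the two orange-capped bottles from the front edge of the bench in the grey round holder whose bore fits its diameter, stack the two petri dishes one on the other between the four rods of the dish stand, and lay the capped tube across both wires of the wire rest, in either of its two valleys. Set the bottles and dishes down rather than dropping them, and keep them upright all the way.

Things in the scene. Friction and masses are not known exactly. Their poses are not given: they have to be found in the camera images.
- amber_bottle: smaller bottle, brown glass with orange screw cap, 47 mm body diameter, 96 mm high, 80 to 170 g, standing; the cap is 34 mm across from z = 79 to 95 mm. Origin at the centre of its underside, z up. Belongs in the narrow holder. It stands in the row along the front edge; the small bottles behind the pen cup are not meant.
- clear_bottle: larger bottle, clear glass with white contents, orange screw cap and yellow label, 57 mm body diameter, 106 mm high, 80 to 170 g, standing; the cap is 50 mm across from z = 87 to 105 mm. Origin at the centre of its underside, z up. Belongs in the wide holder. It stands in the row along the front edge.
- dish_a: closed petri dish, a flat disc 56 mm across and 14 mm high with a pale filling, lying on the bench, lid up; origin at the centre of its underside, z up. The two dishes are alike and may be stacked in either order; the foot of one sits on the lid of the other, 14 mm higher.
- dish_b: closed petri dish, a flat disc 56 mm across and 14 mm high with a pale filling, lying on the bench, lid up; origin at the centre of its underside, z up. The two dishes are alike and may be stacked in either order; the foot of one sits on the lid of the other, 14 mm higher.
- tube: capped 15 ml conical tube lying on the bench, 119 mm long, barrel 16 mm across, cap 19 mm across. Its length runs along its own y: cap end at y = -60 mm (cap to -46 mm), pointed end at y = +60 mm. Origin at mid-length on the bench under it; the tube's axis is 9.5 mm above the origin. Grasp across the barrel.
- narrow_holder: moulded grey round bottle holder fixed to the bench, an open cup 38 mm high with a flat foot: straight bore 54 mm across up to z = 30 mm, mouth flared to 66 mm at the top, outer diameter 76 mm; inner floor 6 mm above the bench. Origin at the centre of its underside on the bench, z up along the bore. For the smaller bottle.
- wide_holder: moulded grey round bottle holder fixed to the bench, an open cup 38 mm high with a flat foot: straight bore 65 mm across up to z = 30 mm, mouth flared to 77 mm at the top, outer diameter 87 mm; inner floor 6 mm above the bench. Origin at the centre of its underside on the bench, z up along the bore. For the larger bottle.
- dish_stand: fixed petri dish stand: dark steel base disc 86 mm across, 6 mm thick, four upright 6 mm rods, 35 mm from the centre at 45, 135, 225, 315 degrees from its own x axis, straight to z = 36 mm, then flared outward to z = 50 mm. Dishes go down between the rods; fingers pass between rods along its own x or y. Origin: centre of underside, z up; the first dish rests at z = 6 mm, the second at z = 20 mm.
- tube_rest: fixed wire tube rest, 89 x 80 mm: two zigzag wires 5 mm thick at its y = -28 and +28 mm, each with peaks (wire centre z = 30 mm) at x = -40, 0, 40 and valleys (z = 10 mm) at x = -20 and 20 mm. The tube lies along the rest's y across both wires at x = -20 or 20 mm, either end first, its origin then at z = 15 mm (axis 25); fingers go between the wires. Origin: centre of underside, z up.
Things that resemble listed ones, but are neither listed nor needed, are in the scene too. What is shaped like the clear_bottle but green is not meant.

How it is judged:
At the end, for the whole second after the job is handed in: Amber bottle in narrow and clear bottle in wide holder (12 mm of centre, on its floor, upright); both dishes stacked in the stand (12 mm of centre, underside below 26 mm, level); tube in a valley pair of the rest (15 mm of its middle, 0.2 rad along it, origin 9 to 22 mm high); all at rest (horizontal distance between amber_bottle and narrow_holder below 0.012 m and z of amber_bottle in the frame of narrow_holder below 0.012 m and angle between each of amber_bottle, clear_bottle's own z axis and vertical below 0.15 rad and horizontal distance between clear_bottle and wide_holder below 0.012 m and z of clear_bottle in the frame of wide_holder below 0.012 m and horizontal distance between each of dish_a, dish_b and dish_stand below 0.012 m and z of each of dish_a, dish_b in the frame of dish_stand below 0.026 m and angle between each of dish_a, dish_b's own z axis and vertical below 0.12 rad and horizontal distance between tube and tube_rest below 0.035 m and y of tube in the frame of tube_rest between -0.015 and 0.015 m and z of tube in the frame of tube_rest between 0.009 and 0.022 m and angle between the y axis of tube and the y axis of tube_rest, either way round below 0.2 rad and linear speed of each of amber_bottle, clear_bottle, dish_a, dish_b, tube below 0.02 m/s); the robot touches nothing.
It fails at once if a bottle or dish is tipped more than 40 degrees from upright (angle between any of amber_bottle, clear_bottle, dish_a, dish_b's own z axis and vertical above 0.7 rad).
It fails at once if a bottle or dish falls freely (faster than 0.7 m/s, a drop of 25 mm, with no finger on it) ((linear speed of amber_bottle above 0.7 m/s and contact force between amber_bottle and the fingers below 0.05 N) or (linear speed of clear_bottle above 0.7 m/s and contact force between clear_bottle and the fingers below 0.05 N) or (linear speed of dish_a above 0.7 m/s and contact force between dish_a and the fingers below 0.05 N) or (linear speed of dish_b above 0.7 m/s and contact force between dish_b and the fingers below 0.05 N)).
It also fails if it takes over 112 s, if anything falls off the work surface, if the arm or the gripper's body presses on something with over 40 N, if the wrist force passes 120 N, or if a joint passes its speed limit or range.

ROBOT

A 6-joint arm with a two-finger parallel gripper is mounted at the origin on a cart in front of the work surface, level with it; the furniture and walls round the work are solid. World frame = base frame: x ahead of the robot, y to its left, z up, the work surface at z = 0. Lengths are in m, angles in rad, forces in N, time in s.
With the tool pointing down it reaches from about 0.375 to 0.975 m from the base axis. Payload 3.8 kg.
Tool frame: the origin (TCP) lies midway between the tips of the shut fingers; the grasp point (between the pads) lies 19 mm behind it; x points along the fingers, z is the direction in which the jaws open and shut, and the axes are right-handed (so a half turn about x gives the same grasp; the last joint's range is limited). The gripper opens to 85 mm and grips with 20 to 120 N. Pads are 22 mm wide; open, the fingers measure 114 mm over their backs; the gripper's body (76 mm by 85 mm) begins 54 mm behind the grasp point. The pads swing forward as they close: fully open they stand 13 mm farther back than shut.
Start: joints at [-1.355, 0.264, 1.604, -0, 1.274, -0.037], TCP at [0.169, -0.654, 0.231] pointing down, gripper open.
Joint ranges: [-2.63, 2.63], [-0.94, 2.18], [0.31, 2.57], [-1.31, 4.45], [0, 2.66], [-2.55, 2.55]. Speed limits (rad/s): [2.57, 2.57, 3.14, 3.14, 3.14, 3.14].

INTERFACE

Orientations are given as a rotation vector (axis times angle).
In Python, from workcell import * gives the robot as it stands. The module is installed in compiled form; this text tells all that it offers.
- The arm moves only by the tool carry_out, never from a script. Its arguments are lists of equal length, an entry for each row: "offset": the shift along the tool's x, y, z in cm, a list of three; "delta_rot": the turn, a rotation vector about the tool's x, y, z in degrees, a list of three. A call has exactly 5 rows; each row shifts and turns the commanded pose from where the row before left it, along the tool's axes as they then stand; what a row does not reach is not made up. A row lasts 1/12 s, in which the tool goes at most 41.7 mm and 7.16 degrees, less where a joint would pass 70% of its speed; a pose out of reach is approached as far as the arm can. A call is refused whole if a number of a shift passes 4.17 or a number of a turn 7.16, either way. A call with a gripper value outside its range is refused whole. "fingers" is the opening, from -1 (shut) to 1 (fully open), set as the call begins (left out, the last holds). The fingers move at their own pace and stop on an object; "newtons" is the grip in N (left out, the last holds). Time passes only in rows, so rows that do not move let the fingers close, or fill a call up. It gives the time, the measured TCP pose, the force and the opening at its end, in the units of the state.
- read_state(): the state, without advancing time (a new reading comes with each control period).
- read_camera(name): name is "scene" or "top" or "wrist"; returns (picture, depth): 384x512x3 uint8, red, green, blue; 384x512 float32, m along the optical axis (not along the pixel's ray), 0 where there is no reading.
- get_calibration(name): a dict with "fx", "fy", "cx", "cy" (pixels), "distortion" ([k1, k2, p1, p2, k3] as OpenCV has them; the pictures are not rectified), "R" (3x3) and "t" (3): a world point X has camera coordinates R X + t; the wrist camera has in their place "mount" (4x4, takes a point from camera to tool coordinates, whose origin is the TCP and whose axes are the tool frame's). Camera axes: x right, y down, z forward; pixel columns grow to the right and rows downward; lengths in m; the calibration is good to about 2 mm. A picture is of the moment at which its call begins: read the wrist's pose just before it. get_calibration takes no time and is no camera call.
- finish_job(): hands the job in, once; it reports no verdict.
The state is a dict: "time": time; "q": joint angles; "joint_vel": joint speeds; "joint_torque": joint torques, N m; "tool_pos": TCP position; "tcp_rot": TCP orientation; "wrist_force": force on the tool from outside, world axes, zero at the start; "torque": the same for the moment, N m; "width": opening from 0.0 (shut) to 1.0 (fully open).
Only numpy, scipy, OpenCV 4.12 (cv2) and the standard library are available. Lean on these libraries where they do the work, as an engineer would, in place of code of your own. Each camera call takes 0.05 s, during which the arm holds its last target. There are 200 camera calls.

## Working session

There is one attempt and no reset: what is moved stays moved. The work goes in short steps, Python scripts to look and compute and a tool call to move; the robot and the scene stay as the last step left them, time stands still between calls to the robot, and variables do not carry over. Pictures are saved under pics/ and viewed, about 12 in all and at most 16, crops included, and the job is handed in when it is done.

Besides the shell and the picture viewer there is one more tool, called after ">>>" by a JSON object that holds its "name" and its "arguments", one argument or row to a line. carry_out: Moves the arm, as the interface text tells. Its arguments: {"type":"object","properties":{"offset":{"type":"array"},"delta_rot":{"type":"array"},"fingers":{"type":"number"},"newtons":{"type":"number"}},"required":["offset","delta_rot"]}

```bash
mkdir -p pics
cat > h.py <<'E'
from workcell import *
import numpy as np, cv2
from scipy.spatial.transform import Rotation as Ro
def pose():
    s=read_state(); return np.array(s['tool_pos']),Ro.from_rotvec(s['tcp_rot']).as_matrix(),s
def grab(name,save=None):
    p,R,s=pose(); im,d=read_camera(name); c=get_calibration(name)
    np.savez('/tmp/%s.npz'%name,im=im,d=d,p=p,R=R)
    if save: cv2.imwrite('pics/'+save,im[:,:,::-1])
    return im,d
def cloud(name):
    z=np.load('/tmp/%s.npz'%name); c=get_calibration(name); d=z['d']
    h,w=d.shape; u,v=np.meshgrid(np.arange(w),np.arange(h))
    K=np.array([[c['fx'],0,c['cx']],[0,c['fy'],c['cy']],[0,0,1]])
    n=cv2.undistortPoints(np.stack([u,v],-1).reshape(-1,1,2).astype(np.float64),K,np.array(c['distortion'],float)).reshape(h,w,2)
    P=np.concatenate([n*d[...,None],d[...,None]],-1)
    if 'mount' in c:
        M=np.array(c['mount']); P=P@M[:3,:3].T+M[:3,3]; P=P@z['R'].T+z['p']
    else: P=(P-np.array(c['t']))@np.array(c['R'])
    P[d==0]=np.nan
    return z['im'],P
E
python3 - <<'E'
from h import *
for n in ['scene','top']: grab(n,n+'0.png')
p,R,s=pose(); print(s['time'],p,R.round(3),s['width'],s['wrist_force'])
for n in ['scene','top']:
    c=get_calibration(n); print(n,c['fx'],-np.array(c['R']).T@c['t'],np.array(c['R'])[2])
print(get_calibration('wrist'))
E
```

```text
0.1 [ 0.16864739 -0.65290349  0.23008084] [[-0.     0.968  0.25 ]
 [ 0.002  0.25  -0.968]
 [-1.     0.    -0.002]] 0.9997080880704792 [ 0.49718855 -0.74232546  0.20050629]
scene 469.5857474001004 [-0.06589891  1.16610115  0.96964313] [ 0.37904551 -0.7264289  -0.57325871]
top 362.39390551856957 [ 0.40848422 -0.00779206  1.10008415] [ 0.11960692  0.00379229 -0.99281408]
{'fx': 325.5214920686299, 'fy': 325.5214920686299, 'cx': 256.7954347937192, 'cy': 190.8564206257311, 'distortion': array([0.0037861, 0.       , 0.       , 0.       , 0.       ]), 'mount': array([[ 1.15025339e-04, -2.87366148e-01,  9.57820799e-01,
        -1.44041496e-01],
       [-1.33581084e-04, -9.57820801e-01, -2.87366133e-01,
         7.37797414e-02],
       [ 9.99999984e-01, -9.48923536e-05, -1.48560344e-04,
        -1.23031835e-03],
       [ 0.00000000e+00,  0.00000000e+00,  0.00000000e+00,
         1.00000000e+00]])}
```

View pics/scene0.png

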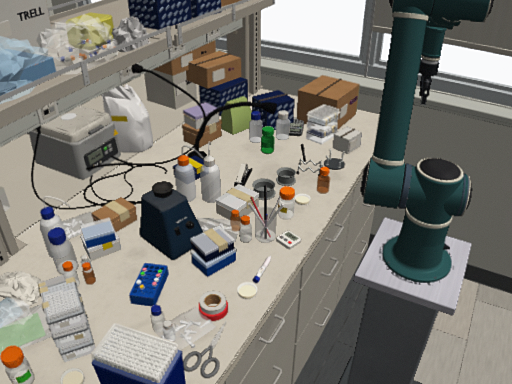

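View pics/top0.png

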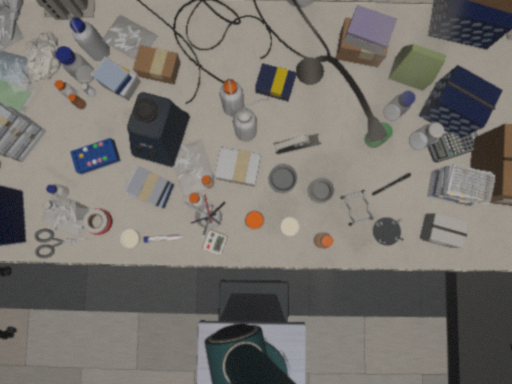

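Top view: 
- clear bottle (255,219), amber bottle (323,240)
- dishes (130,238) and (290,226), tube (162,238)
- wide holder (282,178), narrow holder (320,189)
- wire rest (357,207), dish stand (387,231)

Look-alikes: orange caps at (194,198) and (208,181) behind the pen cup, (230,88) on the large bottle, and (70,90); tape roll (97,221); pen (392,184).

Run:
```python
from h import *
im,P=cloud('top')
a=cv2.resize(im[165:270,235:415],None,fx=4.4,fy=4.4,interpolation=cv2.INTER_CUBIC)
b=cv2.resize(im[215:265,110:250],None,fx=4.4,fy=4.4,interpolation=cv2.INTER_CUBIC)
b=cv2.copyMakeBorder(b,0,0,0,a.shape[1]-b.shape[1],cv2.BORDER_CONSTANT)
cv2.imwrite('pics/crop0.png',np.vstack([a[:370],b])[:,:,::-1])
def w(u0,u1,v0,v1,zlo,zhi):
    Q=P[v0:v1,u0:u1].reshape(-1,3); m=(Q[:,2]>zlo)&(Q[:,2]<zhi); Q=Q[m]
    if len(Q)<4: return len(Q)
    (cx,cy),r=cv2.minEnclosingCircle(Q[:,:2].astype(np.float32)*1000)
    return len(Q),Q.mean(0).round(4),'encl',round(cx),round(cy),round(r),np.percentile(Q[:,2],[10,90]).round(3)
print('clear',w(240,270,203,235,.095,.12))
print('amber',w(310,336,228,252,.085,.11))
print('dish1',w(276,304,212,240,.008,.025))
print('dish2',w(116,144,224,252,.008,.025))
print('tube',w(140,184,228,247,.010,.03))
print('wide',w(264,300,160,196,.03,.05))
print('narrow',w(302,338,172,206,.03,.05))
print('rest',w(338,376,186,228,.012,.05))
print('stand',w(370,404,214,248,.002,.07))
print('standtop',w(370,404,214,248,.03,.07))
# bench bits
print(P[250,300],P[262,256],P[200,255])
Q=P[:, :];
```

```text
clear (238, array([ 0.4493, -0.0006,  0.1035]), 'encl', 451, -1, 25, array([0.101, 0.106]))
amber (127, array([ 0.397 , -0.2018,  0.0929]), 'encl', 397, -203, 17, array([0.09 , 0.096]))
dish1 (282, array([ 0.4367, -0.1055,  0.0135]), 'encl', 437, -106, 28, array([0.011, 0.016]))
dish2 (292, array([0.3917, 0.3706, 0.0136]), 'encl', 392, 371, 29, array([0.011, 0.016]))
tube (168, array([0.3953, 0.2788, 0.0143]), 'encl', 397, 271, 57, array([0.012, 0.017]))
wide (222, array([ 0.5802, -0.0839,  0.0349]), 'encl', 578, -83, 42, array([0.032, 0.038]))
narrow (179, array([ 0.5469, -0.2014,  0.0347]), 'encl', 545, -200, 37, array([0.032, 0.038]))
rest (91, array([ 0.4948, -0.3119,  0.0221]), 'encl', 499, -318, 56, array([0.014, 0.029]))
stand (617, array([ 0.4271, -0.3992,  0.0084]), 'encl', 431, -394, 65, array([0.003, 0.018]))
standtop (43, array([ 0.4266, -0.4037,  0.0413]), 'encl', 432, -391, 54, array([0.032, 0.048]))
[ 0.36482686 -0.13969363  0.00065269] [ 0.32701588 -0.00825832 -0.00206033] [ 0.51376494 -0.00212157 -0.00412542]
```

View pics/crop0.png

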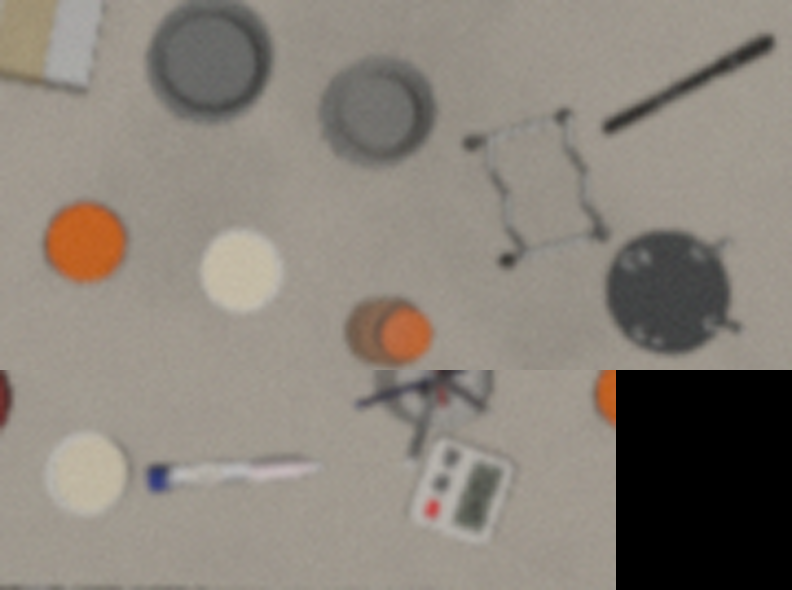

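>>> {"name": "carry_out", "arguments": {
  "offset": [
    [0, 0, 0],
    [0, 0, 0],
    [-0.2, 2.3, -2.3],
    [-0.2, 2.3, -2.3],
    [-0.2, 2.3, -2.3]
  ],
  "delta_rot": [
    [7.1, 0, 0],
    [7.1, 0, 0],
    [0, 0, 0],
    [0, 0, 0],
    [0, 0, 0]
  ],
  "fingers": 1,
  "newtons": 30
}}

```text
time: 0.52
tool_pos: [0.2375, -0.5832, 0.2364]
tcp_rot: [1.208, 1.212, -1.206]
wrist_force: [0.5, 1.3, -0.1]
width: 1.003
```

>>> {"name": "carry_out", "arguments": {
  "offset": [
    [-0.2, 2.8, -2.8],
    [-0.2, 2.8, -2.8],
    [-0.2, 2.8, -2.8],
    [-0.2, 2.8, -2.8],
    [-0.2, 2.8, -2.8]
  ],
  "delta_rot": [
    [0, 0, 0],
    [0, 0, 0],
    [0, 0, 0],
    [0, 0, 0],
    [0, 0, 0]
  ]
}}

```text
time: 0.93
tool_pos: [0.3775, -0.4417, 0.2469]
tcp_rot: [1.206, 1.212, -1.206]
wrist_force: [0.6, -1.0, 0.8]
width: 0.997
```

>>> {"name": "carry_out", "arguments": {
  "offset": [
    [-0.2, 2.7, -2.7],
    [-0.2, 2.7, -2.7],
    [-0.2, 2.7, -2.7],
    [0, 0, 0],
    [0, 0, 0]
  ],
  "delta_rot": [
    [0, 0, 0],
    [0, 0, 0],
    [0, 0, 0],
    [0, 0, 0],
    [0, 0, 0]
  ]
}}

```text
time: 1.35
tool_pos: [0.4585, -0.3604, 0.253]
tcp_rot: [1.202, 1.214, -1.203]
wrist_force: [0.2, 0.5, -0.4]
width: 1.0
```

Run:
```python
from h import *
grab('wrist','w1.png'); p,R,s=pose(); print(s['time'],p,R.round(3),s['wrist_force'])
```

```text
1.4 [ 0.45753966 -0.36142264  0.25280535] [[-0.001  1.     0.007]
 [ 0.     0.007 -1.   ]
 [-1.    -0.001 -0.   ]] [-0.22970105 -1.27067849  0.29939782]
```

View pics/w1.png

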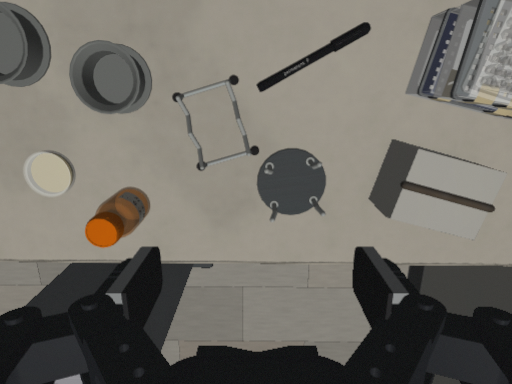

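Wrist view: stand disc at (291,181) with rods at (311,162), (317,162), (274,211) and (318,208). Wire rest feet are at (178,97), (234,79), (201,166) and (254,150). Narrow holder (111,77), wide (18,45), dish (48,173), amber cap (103,229).

Run:
```python
from h import *
im,P=cloud('wrist')
def sel(u0,u1,v0,v1,lo,hi):
    Q=P[v0:v1,u0:u1].reshape(-1,3); return Q[(Q[:,2]>lo)&(Q[:,2]<hi)]
S=sel(250,335,140,225,.012,.06); c0=np.array([.431,-.394])
B=sel(250,335,140,225,.003,.011); print('base',len(B),B.mean(0),cv2.minEnclosingCircle(B[:,:2].astype(np.float32)))
for lo,hi in [(.012,.036),(.036,.06)]:
    T=S[(S[:,2]>lo)&(S[:,2]<hi)]; a=np.degrees(np.arctan2(*(T[:,:2]-c0).T[::-1]))
    lab=((a+180)//90).astype(int)
    for k in range(4):
        q=T[lab==k]
        if len(q): print(lo,k,len(q),q.mean(0).round(4),np.median(a[lab==k]).round(1))
for n,(u,v) in dict(A=(178,97),B=(234,79),C=(201,166),D=(254,150)).items():
    q=sel(u-7,u+8,v-7,v+8,.004,.05); print(n,len(q),q.mean(0).round(4),q[:,2].max().round(3))
for (u,v) in [(206,88),(228,158),(190,123),(241,110),(195,140),(247,135)]:
    q=sel(u-4,u+5,v-4,v+5,.005,.05); print(u,v,len(q),q.mean(0).round(4) if len(q) else '')
q=sel(170,262,70,175,.005,.05);print('rest',q.mean(0),cv2.minAreaRect(q[:,:2].astype(np.float32)))
for n,b in dict(narrow=(65,160,35,120),dish=(15,80,145,205)).items():
    q=sel(*b,*((.03,.042) if n=='narrow' else (.009,.02))); print(n,len(q),q.mean(0).round(4),cv2.minEnclosingCircle(q[:,:2].astype(np.float32)))
q=sel(80,125,205,250,.088,.10);print('cap',q.mean(0),cv2.minEnclosingCircle(q[:,:2].astype(np.float32)))
# manual center check
print(P[60:100:10,111].round(3))
```

```text
base 3470 [ 0.42867014 -0.40016275  0.00736736] ((0.42295894026756287, -0.4027827978134155), 0.07405908405780792)
0.012 0 34 [ 0.4076 -0.428   0.0239] -124.3
0.012 1 28 [ 0.4562 -0.421   0.0242] -46.5
0.012 2 29 [ 0.4552 -0.3678  0.0223] 46.3
0.012 3 33 [ 0.4013 -0.3796  0.0237] 153.4
0.036 0 69 [ 0.4046 -0.4309  0.0453] -125.8
0.036 1 55 [ 0.4577 -0.4237  0.0464] -47.8
0.036 2 43 [ 0.4506 -0.371   0.0469] 49.9
0.036 3 62 [ 0.3975 -0.3781  0.0453] 154.4
A 123 [ 0.5269 -0.2708  0.0193] 0.035
B 101 [ 0.5457 -0.3304  0.0149] 0.034
C 93 [ 0.4511 -0.2938  0.0205] 0.035
D 105 [ 0.4681 -0.3532  0.0171] 0.035
206 88 44 [ 0.5376 -0.3003  0.0082]
228 158 39 [ 0.4575 -0.3242  0.0084]
190 123 41 [ 0.499  -0.2813  0.0235]
241 110 12 [ 0.5126 -0.3369  0.0264]
195 140 43 [ 0.4798 -0.2873  0.0244]
247 135 30 [ 0.4848 -0.3441  0.0169]
rest [ 0.49999935 -0.3137231   0.0172084 ] ((0.49391868710517883, -0.31267303228378296), (0.11613994836807251, 0.10177844762802124), 0.7392356395721436)
narrow 1953 [ 0.5476 -0.1944  0.0368] ((0.5461797118186951, -0.19907644391059875), 0.03685833886265755)
dish 1827 [ 0.4376 -0.1081  0.0156] ((0.43695271015167236, -0.10664071142673492), 0.02929895743727684)
cap [ 0.39883394 -0.2044975   0.09529313] ((0.3971756100654602, -0.20311404764652252), 0.017499156296253204)
[[ 0.566 -0.196  0.008]
 [ 0.555 -0.195  0.009]
 [ 0.545 -0.192  0.006]
 [ 0.534 -0.191  0.006]]
```

>>> {"name": "carry_out", "arguments": {
  "offset": [
    [1.9, -1.2, -3.15],
    [1.9, -1.2, -3.15],
    [1.9, -1.2, -3.15],
    [1.9, -1.2, -3.15],
    [1.9, -1.2, -3.15]
  ],
  "delta_rot": [
    [0, 0, 0],
    [0, 0, 0],
    [0, 0, 0],
    [0, 0, 0],
    [0, 0, 0]
  ]
}}

```text
time: 1.82
tool_pos: [0.3947, -0.2049, 0.1571]
tcp_rot: [1.207, 1.211, -1.208]
wrist_force: [0.3, 1.0, -0.5]
width: 0.996
```

>>> {"name": "carry_out", "arguments": {
  "offset": [
    [1.0, 0, 0],
    [1.0, 0, 0],
    [0, 0, 0],
    [0, 0, 0],
    [0, 0, 0]
  ],
  "delta_rot": [
    [0, 0, 0],
    [0, 0, 0],
    [0, 0, 0],
    [0, 0, 0],
    [0, 0, 0]
  ]
}}

```text
time: 2.23
tool_pos: [0.3977, -0.2067, 0.1394]
tcp_rot: [1.207, 1.209, -1.206]
wrist_force: [-0.8, 0.9, 0.0]
width: 1.001
```

Run:
```python
from h import *
p,R,s=pose(); print(s['time'],p,R.round(3)); grab('wrist','w2.png')
im,P=cloud('wrist')
m=(P[...,2]>.088)&(P[...,2]<.10)&(abs(P[...,1]+.2)<.05)&(abs(P[...,0]-.4)<.05); q=P[m]
print(len(q),q.mean(0),cv2.minEnclosingCircle(q[:,:2].astype(np.float32)))
```

```text
2.2333 [ 0.39771944 -0.20672884  0.13939336] [[ 0.002  1.     0.003]
 [-0.001  0.003 -1.   ]
 [-1.     0.002  0.001]]
2293 [ 0.39883561 -0.20238037  0.09553005] ((0.39700111746788025, -0.20251959562301636), 0.017432907596230507)
```

View pics/w2.png

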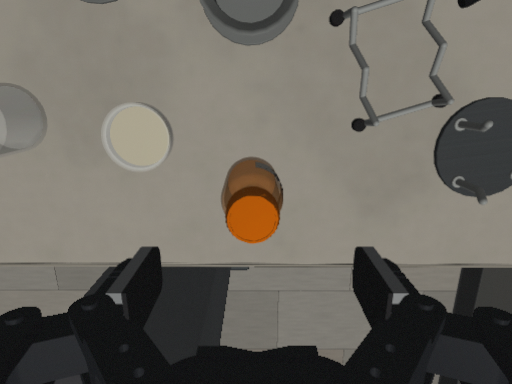

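Cap centred at (252,218), between the open fingers; 4 mm of y correction needed.

>>> {"name": "carry_out", "arguments": {
  "offset": [
    [2.0, 0, -0.4],
    [2.5, 0, 0],
    [2.5, 0, 0],
    [2.0, 0, 0],
    [1.0, 0, 0]
  ],
  "delta_rot": [
    [0, 0, 0],
    [0, 0, 0],
    [0, 0, 0],
    [0, 0, 0],
    [0, 0, 0]
  ]
}}

```text
time: 2.7
tool_pos: [0.396, -0.2011, 0.0367]
tcp_rot: [1.206, 1.213, -1.207]
wrist_force: [-0.0, -0.4, 0.3]
width: 1.002
```

>>> {"name": "carry_out", "arguments": {
  "offset": [
    [0, 0, 0],
    [0, 0, 0],
    [0, 0, 0],
    [0, 0, 0],
    [0, 0, 0]
  ],
  "delta_rot": [
    [0, 0, 0],
    [0, 0, 0],
    [0, 0, 0],
    [0, 0, 0],
    [0, 0, 0]
  ],
  "fingers": -1,
  "newtons": 40
}}

```text
time: 3.12
tool_pos: [0.3983, -0.202, 0.0402]
tcp_rot: [1.205, 1.208, -1.204]
wrist_force: [-0.1, -0.7, 4.9]
width: 0.515
```

>>> {"name": "carry_out", "arguments": {
  "offset": [
    [0, 0, 0],
    [0, 0, 0],
    [0, 0, 0],
    [0, 0, 0],
    [0, 0, 0]
  ],
  "delta_rot": [
    [0, 0, 0],
    [0, 0, 0],
    [0, 0, 0],
    [0, 0, 0],
    [0, 0, 0]
  ]
}}

```text
time: 3.53
tool_pos: [0.3984, -0.2021, 0.0402]
tcp_rot: [1.205, 1.207, -1.204]
wrist_force: [-0.2, -1.0, 5.6]
width: 0.512
```

>>> {"name": "carry_out", "arguments": {
  "offset": [
    [-0.5, 0, 0],
    [-1.5, 0, 0],
    [-2, 0, 0],
    [-2, 0, 0],
    [-1, 0, 0]
  ],
  "delta_rot": [
    [0, 0, 0],
    [0, 0, 0],
    [0, 0, 0],
    [0, 0, 0],
    [0, 0, 0]
  ]
}}

```text
time: 3.95
tool_pos: [0.3975, -0.2013, 0.1106]
tcp_rot: [1.206, 1.209, -1.204]
wrist_force: [0.7, -0.1, -1.1]
width: 0.511
```

>>> {"name": "carry_out", "arguments": {
  "offset": [
    [0, 1.0, 0],
    [0, 2.0, 0],
    [0, 2.5, 0],
    [0, 2.5, 0],
    [0, 2.0, 0]
  ],
  "delta_rot": [
    [0, 0, 0],
    [0, 0, 0],
    [0, 0, 0],
    [0, 0, 0],
    [0, 0, 0]
  ]
}}

```text
time: 4.37
tool_pos: [0.4982, -0.2, 0.107]
tcp_rot: [1.206, 1.212, -1.206]
wrist_force: [-0.0, -0.6, -0.9]
width: 0.515
```

>>> {"name": "carry_out", "arguments": {
  "offset": [
    [0, 2.0, 0],
    [0, 1.5, 0],
    [0, 0.8, 0],
    [0, 0.4, 0],
    [0, 0, 0]
  ],
  "delta_rot": [
    [0, 0, 0],
    [0, 0, 0],
    [0, 0, 0],
    [0, 0, 0],
    [0, 0, 0]
  ]
}}

```text
time: 4.78
tool_pos: [0.5437, -0.1998, 0.1072]
tcp_rot: [1.205, 1.213, -1.206]
wrist_force: [-0.2, 0.2, -1.8]
width: 0.511
```

```bash
cat > see.py <<'E'
from h import *
import sys
p,R,s=pose(); print(round(s['time'],2),p.round(4),R.round(3).tolist(),np.round(s['wrist_force'],1),s['width'])
grab('wrist','%s.png'%sys.argv[1])
E
python3 see.py w3
python3 - <<'E'
from h import *
im,P=cloud('wrist')
def f(lo,hi,cx,cy,r):
    m=(P[...,2]>lo)&(P[...,2]<hi)&(np.hypot(P[...,0]-cx,P[...,1]-cy)<r); q=P[m]; v,u=np.nonzero(m)
    print(len(q),q.mean(0).round(4),cv2.minEnclosingCircle(q[:,:2].astype(np.float32)),u.mean(),v.mean())
f(.155,.18,.546,-.2,.03); f(.03,.042,.546,-.2,.06); f(.03,.042,.579,-.083,.06)
E
```

```text
4.78 [ 0.5437 -0.1998  0.1072] [[-0.001, 1.0, 0.005], [0.001, 0.005, -1.0], [-1.0, -0.001, -0.001]] [-0.2  0.2 -1.8] 0.5111664523910636
8372 [ 0.5513 -0.1998  0.1638] ((0.5558138489723206, -0.1998666673898697), 0.028349775820970535) 261.36275680840896 311.33158146201623
2502 [ 0.5587 -0.2     0.037 ] ((0.5460201501846313, -0.19914816319942474), 0.03664058446884155) 259.2026378896883 182.0791366906475
5669 [ 0.5806 -0.077   0.0366] ((0.5802013278007507, -0.08373357355594635), 0.04219689220190048) 73.57629211501147 148.01446463221026
```

View pics/w3.png

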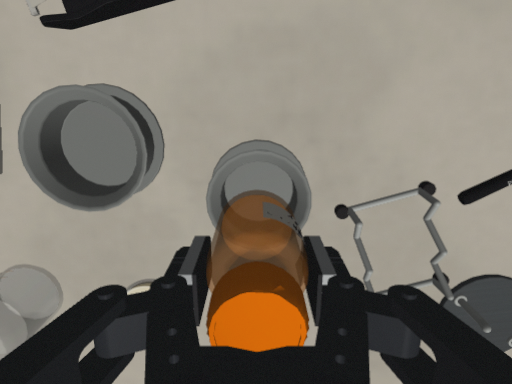

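Holder mouth centred at (258,190) and the bottle hangs straight above it. About 3 mm more in x, then down.

>>> {"name": "carry_out", "arguments": {
  "offset": [
    [0, 0.3, 0],
    [1.0, 0, 0],
    [1.5, 0, 0],
    [1.0, 0, 0],
    [0.6, 0, 0]
  ],
  "delta_rot": [
    [0, 0, 0],
    [0, 0, 0],
    [0, 0, 0],
    [0, 0, 0],
    [0, 0, 0]
  ]
}}

```text
time: 5.25
tool_pos: [0.5447, -0.1997, 0.0651]
tcp_rot: [1.205, 1.214, -1.207]
wrist_force: [-0.7, 0.7, -2.4]
width: 0.514
```

>>> {"name": "carry_out", "arguments": {
  "offset": [
    [0.6, 0, 0],
    [0.5, 0, 0],
    [0.4, 0, 0],
    [0.3, 0, 0],
    [0, 0, 0]
  ],
  "delta_rot": [
    [0, 0, 0],
    [0, 0, 0],
    [0, 0, 0],
    [0, 0, 0],
    [0, 0, 0]
  ]
}}

```text
time: 5.67
tool_pos: [0.5463, -0.2001, 0.0488]
tcp_rot: [1.206, 1.212, -1.206]
wrist_force: [0.7, -0.4, -0.9]
width: 0.511
```

>>> {"name": "carry_out", "arguments": {
  "offset": [
    [0.1, 0, 0],
    [0.1, 0, 0],
    [0.1, 0, 0],
    [0, 0, 0],
    [0, 0, 0]
  ],
  "delta_rot": [
    [0, 0, 0],
    [0, 0, 0],
    [0, 0, 0],
    [0, 0, 0],
    [0, 0, 0]
  ]
}}

```text
time: 6.08
tool_pos: [0.5466, -0.2002, 0.0464]
tcp_rot: [1.206, 1.211, -1.205]
wrist_force: [1.7, -0.2, -1.8]
width: 0.513
```

>>> {"name": "carry_out", "arguments": {
  "offset": [
    [0, 0, 0],
    [0, 0, 0],
    [0, 0, 0],
    [0, 0, 0],
    [0, 0, 0]
  ],
  "delta_rot": [
    [0, 0, 0],
    [0, 0, 0],
    [0, 0, 0],
    [0, 0, 0],
    [0, 0, 0]
  ],
  "fingers": 1
}}

```text
time: 6.5
tool_pos: [0.5468, -0.2002, 0.0465]
tcp_rot: [1.206, 1.211, -1.205]
wrist_force: [-0.2, -0.1, 0.1]
width: 1.001
```

>>> {"name": "carry_out", "arguments": {
  "offset": [
    [-1.0, 0, 0],
    [-2.0, 0, 0],
    [-3.0, 0, 0],
    [-3.0, 0, 0],
    [-2.0, 0, 0]
  ],
  "delta_rot": [
    [0, 0, 0],
    [0, 0, 0],
    [0, 0, 0],
    [0, 0, 0],
    [0, 0, 0]
  ]
}}

```text
time: 6.92
tool_pos: [0.5478, -0.2007, 0.1602]
tcp_rot: [1.206, 1.208, -1.204]
wrist_force: [0.7, 0.5, 1.1]
width: 0.998
```

```bash
python3 see.py w4
python3 - <<'E'
from h import *
im,P=cloud('wrist')
m=(P[...,2]>.09)&(P[...,2]<.112)&(np.hypot(P[...,0]-.546,P[...,1]+.2)<.03); q=P[m]
print(len(q),q.mean(0).round(4),cv2.minEnclosingCircle(q[:,:2].astype(np.float32)))
E
```

```text
6.92 [ 0.5478 -0.2007  0.1602] [[0.004, 1.0, 0.005], [-0.001, 0.005, -1.0], [-1.0, 0.004, 0.001]] [0.7 0.5 1.1] 0.9980048745103041
2077 [ 0.5476 -0.2003  0.1012] ((0.545555591583252, -0.20035335421562195), 0.017379604279994965)
```

Amber is seated: cap top at 101 mm, within 1 mm of centre. Now the clear bottle.

>>> {"name": "carry_out", "arguments": {
  "offset": [
    [0, -1.0, -2.0],
    [0, -1.8, -3.7],
    [0, -1.8, -3.7],
    [0, -1.8, -3.7],
    [0, -1.8, -3.7]
  ],
  "delta_rot": [
    [0, 0, 0],
    [0, 0, 0],
    [0, 0, 0],
    [0, 0, 0],
    [0, 0, 0]
  ]
}}

```text
time: 7.38
tool_pos: [0.4628, -0.0314, 0.1568]
tcp_rot: [1.207, 1.21, -1.206]
wrist_force: [0.8, 1.2, -0.5]
width: 0.997
```

>>> {"name": "carry_out", "arguments": {
  "offset": [
    [0, -1.0, -2.0],
    [0, -0.5, -1.1],
    [0, 0, 0],
    [0, 0, 0],
    [0, 0, 0]
  ],
  "delta_rot": [
    [0, 0, 0],
    [0, 0, 0],
    [0, 0, 0],
    [0, 0, 0],
    [0, 0, 0]
  ]
}}

```text
time: 7.8
tool_pos: [0.4496, -0.0025, 0.1568]
tcp_rot: [1.206, 1.21, -1.205]
wrist_force: [0.2, 0.1, -0.5]
width: 1.002
```

```bash
python3 see.py w5
python3 - <<'E'
from h import *
im,P=cloud('wrist')
def f(lo,hi,cx,cy,r):
    m=(P[...,2]>lo)&(P[...,2]<hi)&(np.hypot(P[...,0]-cx,P[...,1]-cy)<r); q=P[m]
    print(len(q),q.mean(0).round(4),cv2.minEnclosingCircle(q[:,:2].astype(np.float32)))
f(.095,.115,.45,-.001,.05); f(.03,.042,.579,-.083,.06); f(.009,.02,.437,-.106,.05)
E
```

```text
7.8 [ 0.4496 -0.0025  0.1568] [[0.001, 1.0, 0.005], [-0.001, 0.005, -1.0], [-1.0, 0.001, 0.001]] [ 0.2  0.1 -0.5] 1.0016175679749901
4611 [ 0.4526 -0.0016  0.1056] ((0.45018014311790466, -0.0015186254167929292), 0.02566341683268547)
2509 [ 0.5615 -0.0896  0.0367] ((0.5794100165367126, -0.08432506024837494), 0.04238070547580719)
2978 [ 0.4376 -0.105   0.0157] ((0.4360332787036896, -0.10532508790493011), 0.028963666409254074)
```

View pics/w5.png

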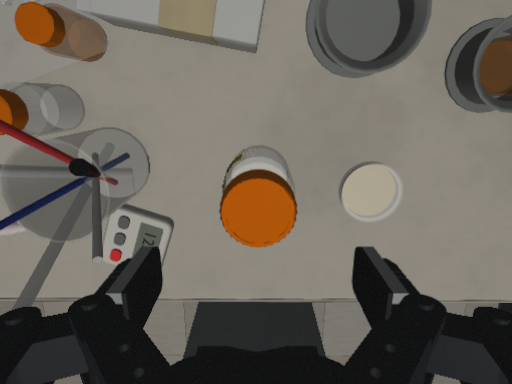

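Clear cap at (258,208), centred. Pen tips at (85,167); I check how far off they are before descending.

Run:
```python
from h import *
im,P=cloud('wrist')
print(P[167,85],P[183,115],P[215,97],P[165,30])
m=(P[...,1]>.045)&(P[...,1]<.12)&(abs(P[...,0]-.45)<.07)&(P[...,2]>.03)&(P[...,2]<.2)
v,u=np.nonzero(m&(np.arange(384)[:,None]<240)); q=P[v,u]; print(len(q)); i=np.argsort(q[:,1])[:400:40]; print(np.c_[q[i],u[i],v[i]].round(3))
```

```text
[0.49113504 0.07569466 0.15863332] [0.46265776 0.09781552 0.08162772] [0.4469679  0.1024386  0.10300238] [0.47623    0.15100961 0.08644474]
4025
[[4.92e-01 7.40e-02 1.58e-01 8.80e+01 1.66e+02]
 [4.89e-01 7.60e-02 1.58e-01 8.60e+01 1.71e+02]
 [4.90e-01 7.70e-02 1.59e-01 8.30e+01 1.69e+02]
 [4.92e-01 7.80e-02 1.59e-01 8.00e+01 1.66e+02]
 [4.90e-01 7.80e-02 1.59e-01 7.90e+01 1.69e+02]
 [4.89e-01 7.90e-02 1.60e-01 7.70e+01 1.73e+02]
 [4.93e-01 8.00e-02 1.59e-01 7.50e+01 1.63e+02]
 [4.94e-01 8.00e-02 1.58e-01 7.40e+01 1.60e+02]
 [4.90e-01 8.10e-02 1.60e-01 7.10e+01 1.71e+02]
 [4.84e-01 8.80e-02 1.27e-01 9.30e+01 1.67e+02]]
```

>>> {"name": "carry_out", "arguments": {
  "offset": [
    [2.0, 0.1, -0.1],
    [3.0, 0, 0],
    [3.0, 0, 0],
    [2.5, 0, 0],
    [1.0, 0, 0]
  ],
  "delta_rot": [
    [0, 0, 0],
    [0, 0, 0],
    [0, 0, 0],
    [0, 0, 0],
    [0, 0, 0]
  ]
}}

```text
time: 8.27
tool_pos: [0.4472, -0.0017, 0.0377]
tcp_rot: [1.204, 1.215, -1.211]
wrist_force: [-0.8, 0.4, 0.1]
width: 1.0
```

>>> {"name": "carry_out", "arguments": {
  "offset": [
    [0, 0, 0],
    [0, 0, 0],
    [0, 0, 0],
    [0, 0, 0],
    [0, 0, 0]
  ],
  "delta_rot": [
    [0, 0, 0],
    [0, 0, 0],
    [0, 0, 0],
    [0, 0, 0],
    [0, 0, 0]
  ],
  "fingers": -1
}}

```text
time: 8.68
tool_pos: [0.4514, -0.0009, 0.043]
tcp_rot: [1.207, 1.208, -1.203]
wrist_force: [0.1, -0.9, 2.0]
width: 0.628
```

>>> {"name": "carry_out", "arguments": {
  "offset": [
    [0, 0, 0],
    [0, 0, 0],
    [0, 0, 0],
    [0, 0, 0],
    [0, 0, 0]
  ],
  "delta_rot": [
    [0, 0, 0],
    [0, 0, 0],
    [0, 0, 0],
    [0, 0, 0],
    [0, 0, 0]
  ]
}}

```text
time: 9.1
tool_pos: [0.4513, -0.0009, 0.043]
tcp_rot: [1.207, 1.209, -1.203]
wrist_force: [0.0, -1.5, 7.5]
width: 0.629
```

>>> {"name": "carry_out", "arguments": {
  "offset": [
    [-0.5, 0, 0],
    [-1.5, 0, 0],
    [-2, 0, 0],
    [-2, 0, 0],
    [-1, 0, 0]
  ],
  "delta_rot": [
    [0, 0, 0],
    [0, 0, 0],
    [0, 0, 0],
    [0, 0, 0],
    [0, 0, 0]
  ]
}}

```text
time: 9.52
tool_pos: [0.4504, -0.0005, 0.1135]
tcp_rot: [1.207, 1.21, -1.203]
wrist_force: [-0.0, -0.2, -0.3]
width: 0.63
```

>>> {"name": "carry_out", "arguments": {
  "offset": [
    [0, 1.0, 0.6],
    [0, 2.0, 1.3],
    [0, 2.2, 1.4],
    [0, 2.2, 1.4],
    [0, 2.0, 1.3]
  ],
  "delta_rot": [
    [0, 0, 0],
    [0, 0, 0],
    [0, 0, 0],
    [0, 0, 0],
    [0, 0, 0]
  ]
}}

```text
time: 9.93
tool_pos: [0.5448, -0.0611, 0.1099]
tcp_rot: [1.205, 1.212, -1.206]
wrist_force: [0.1, 0.3, -1.3]
width: 0.631
```

>>> {"name": "carry_out", "arguments": {
  "offset": [
    [0, 1.7, 1.1],
    [0, 1.0, 0.8],
    [0, 0.7, 0.4],
    [0, 0, 0],
    [0, 0, 0]
  ],
  "delta_rot": [
    [0, 0, 0],
    [0, 0, 0],
    [0, 0, 0],
    [0, 0, 0],
    [0, 0, 0]
  ]
}}

```text
time: 10.35
tool_pos: [0.5772, -0.0828, 0.1104]
tcp_rot: [1.205, 1.213, -1.207]
wrist_force: [0.1, 0.5, -1.1]
width: 0.629
```

```bash
python3 see.py w6
python3 - <<'E'
from h import *
im,P=cloud('wrist')
m=(P[...,2]>.03)&(P[...,2]<.042)&(np.hypot(P[...,0]-.579,P[...,1]+.083)<.06); q=P[m]
print(len(q),q.mean(0).round(4),cv2.minEnclosingCircle(q[:,:2].astype(np.float32)))
m=(im[...,0]>150)&(im[...,1]<110)&(im[...,2]<60)&(P[...,2]>.15); q=P[m]; print(len(q),np.nanmedian(q,0),np.nanmin(q,0),np.nanmax(q,0))
E
```

```text
10.35 [ 0.5772 -0.0828  0.1104] [[-0.002, 1.0, 0.005], [0.001, 0.005, -1.0], [-1.0, -0.002, -0.001]] [ 0.1  0.5 -1.1] 0.6293048561427248
2756 [ 0.5975 -0.0851  0.0369] ((0.5801480412483215, -0.08379095792770386), 0.042100824415683746)
8061 [ 0.58757098 -0.08032753  0.17350182] [ 0.57395572 -0.10231152  0.17115776] [ 0.60123693 -0.05966362  0.19059166]
```

View pics/w6.png

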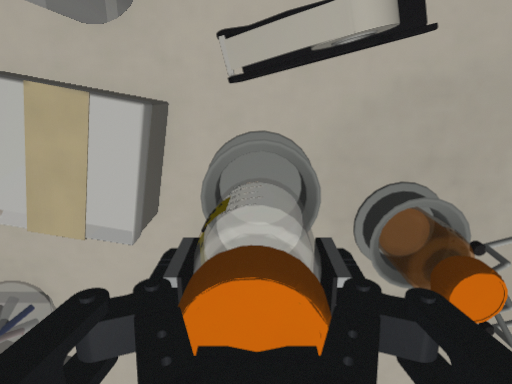

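>>> {"name": "carry_out", "arguments": {
  "offset": [
    [0, 0.3, 0.1],
    [1.0, 0, 0],
    [1.5, 0, 0],
    [1.0, 0, 0],
    [0.6, 0, 0]
  ],
  "delta_rot": [
    [0, 0, 0],
    [0, 0, 0],
    [0, 0, 0],
    [0, 0, 0],
    [0, 0, 0]
  ]
}}

```text
time: 10.82
tool_pos: [0.5793, -0.0834, 0.0682]
tcp_rot: [1.204, 1.214, -1.207]
wrist_force: [-0.7, -0.1, -2.1]
width: 0.626
```

>>> {"name": "carry_out", "arguments": {
  "offset": [
    [0.6, 0, 0],
    [0.5, 0, 0],
    [0.4, 0, 0],
    [0.3, 0, 0],
    [0, 0, 0]
  ],
  "delta_rot": [
    [0, 0, 0],
    [0, 0, 0],
    [0, 0, 0],
    [0, 0, 0],
    [0, 0, 0]
  ]
}}

```text
time: 11.23
tool_pos: [0.5807, -0.0839, 0.0517]
tcp_rot: [1.205, 1.212, -1.206]
wrist_force: [-0.1, -0.0, -1.9]
width: 0.627
```

>>> {"name": "carry_out", "arguments": {
  "offset": [
    [0.1, 0, 0],
    [0.1, 0, 0],
    [0.1, 0, 0],
    [0, 0, 0],
    [0, 0, 0]
  ],
  "delta_rot": [
    [0, 0, 0],
    [0, 0, 0],
    [0, 0, 0],
    [0, 0, 0],
    [0, 0, 0]
  ]
}}

```text
time: 11.65
tool_pos: [0.5811, -0.084, 0.0494]
tcp_rot: [1.206, 1.211, -1.205]
wrist_force: [-0.6, -0.1, -0.4]
width: 0.63
```

>>> {"name": "carry_out", "arguments": {
  "offset": [
    [0, 0, 0],
    [0, 0, 0],
    [0, 0, 0],
    [0, 0, 0],
    [0, 0, 0]
  ],
  "delta_rot": [
    [0, 0, 0],
    [0, 0, 0],
    [0, 0, 0],
    [0, 0, 0],
    [0, 0, 0]
  ],
  "fingers": 1
}}

```text
time: 12.07
tool_pos: [0.5812, -0.084, 0.0495]
tcp_rot: [1.206, 1.211, -1.205]
wrist_force: [0.3, 0.4, 0.2]
width: 0.998
```

>>> {"name": "carry_out", "arguments": {
  "offset": [
    [-1.0, 0, 0],
    [-2.0, 0, 0],
    [-3.0, 0, 0],
    [-3.0, 0, 0],
    [-2.0, 0, 0]
  ],
  "delta_rot": [
    [0, 0, 0],
    [0, 0, 0],
    [0, 0, 0],
    [0, 0, 0],
    [0, 0, 0]
  ]
}}

```text
time: 12.48
tool_pos: [0.5823, -0.0842, 0.1631]
tcp_rot: [1.207, 1.208, -1.203]
wrist_force: [1.2, -0.5, 0.3]
width: 1.0
```

```bash
python3 see.py w7
python3 - <<'E'
from h import *
im,P=cloud('wrist')
m=(P[...,2]>.10)&(P[...,2]<.122)&(np.hypot(P[...,0]-.58,P[...,1]+.084)<.04); q=P[m]
print(len(q),q.mean(0).round(4),cv2.minEnclosingCircle(q[:,:2].astype(np.float32)))
E
```

```text
12.48 [ 0.5823 -0.0842  0.1631] [[0.004, 1.0, 0.005], [-0.001, 0.005, -1.0], [-1.0, 0.004, 0.001]] [ 1.2 -0.5  0.3] 0.9997533801807454
4580 [ 0.5826 -0.0831  0.1115] ((0.5799100399017334, -0.08326541632413864), 0.025663897395133972)
```

>>> {"name": "carry_out", "arguments": {
  "offset": [
    [0, -2.0, 0.3],
    [0, -3.0, 0.5],
    [0, -3.5, 0.5],
    [0, -3.0, 0.5],
    [0, -2.0, 0.3]
  ],
  "delta_rot": [
    [0, 0, 0],
    [0, 0, 0],
    [0, 0, 0],
    [0, 0, 0],
    [0, 0, 0]
  ]
}}

```text
time: 12.95
tool_pos: [0.4433, -0.1056, 0.1592]
tcp_rot: [1.205, 1.213, -1.207]
wrist_force: [0.2, 0.2, -0.3]
width: 1.001
```

>>> {"name": "carry_out", "arguments": {
  "offset": [
    [2.0, -0.9, 0.1],
    [2.0, 0, 0],
    [2.0, 0, 0],
    [1.0, 0, 0],
    [0, 0, 0]
  ],
  "delta_rot": [
    [0, 0, 0],
    [0, 0, 0],
    [0, 0, 0],
    [0, 0, 0],
    [0, 0, 0]
  ]
}}

```text
time: 13.37
tool_pos: [0.435, -0.1061, 0.0873]
tcp_rot: [1.205, 1.216, -1.208]
wrist_force: [-0.4, 0.2, 0.7]
width: 0.999
```

```bash
python3 see.py w8
python3 - <<'E'
from h import *
im,P=cloud('wrist')
m=(P[...,2]>.009)&(P[...,2]<.02)&(np.hypot(P[...,0]-.437,P[...,1]+.106)<.05); q=P[m]
print(len(q),q.mean(0).round(4),cv2.minEnclosingCircle(q[:,:2].astype(np.float32)))
E
```

```text
13.37 [ 0.435  -0.1061  0.0873] [[-0.004, 1.0, 0.005], [0.001, 0.005, -1.0], [-1.0, -0.004, -0.001]] [-0.4  0.2  0.7] 0.9988248524981544
4974 [ 0.4376 -0.1061  0.0158] ((0.43625393509864807, -0.10631006211042404), 0.028691083192825317)
```

>>> {"name": "carry_out", "arguments": {
  "offset": [
    [2.0, 0.1, 0],
    [3.0, 0, 0],
    [2.0, 0, 0],
    [1.0, 0, 0],
    [0.4, 0, 0]
  ],
  "delta_rot": [
    [0, 0, 0],
    [0, 0, 0],
    [0, 0, 0],
    [0, 0, 0],
    [0, 0, 0]
  ]
}}

```text
time: 13.83
tool_pos: [0.4379, -0.1065, 0.0046]
tcp_rot: [1.205, 1.213, -1.206]
wrist_force: [0.3, 0.3, 0.7]
width: 1.003
```

>>> {"name": "carry_out", "arguments": {
  "offset": [
    [0, 0, 0],
    [0, 0, 0],
    [0, 0, 0],
    [0, 0, 0],
    [0, 0, 0]
  ],
  "delta_rot": [
    [0, 0, 0],
    [0, 0, 0],
    [0, 0, 0],
    [0, 0, 0],
    [0, 0, 0]
  ]
}}

```text
time: 14.25
tool_pos: [0.4391, -0.107, 0.0064]
tcp_rot: [1.206, 1.21, -1.204]
wrist_force: [0.5, 0.6, 0.0]
width: 0.994
```

>>> {"name": "carry_out", "arguments": {
  "offset": [
    [0.4, -0.25, -0.05],
    [0.4, 0, 0],
    [0, 0, 0],
    [0, 0, 0],
    [0, 0, 0]
  ],
  "delta_rot": [
    [0, 0, 0],
    [0, 0, 0],
    [0, 0, 0],
    [0, 0, 0],
    [0, 0, 0]
  ]
}}

```text
time: 14.67
tool_pos: [0.4354, -0.1062, -0.0029]
tcp_rot: [1.205, 1.212, -1.206]
wrist_force: [0.6, 0.4, -0.7]
width: 1.006
```

>>> {"name": "carry_out", "arguments": {
  "offset": [
    [0, 0, 0],
    [0, 0, 0],
    [0, 0, 0],
    [0, 0, 0],
    [0, 0, 0]
  ],
  "delta_rot": [
    [0, 0, 0],
    [0, 0, 0],
    [0, 0, 0],
    [0, 0, 0],
    [0, 0, 0]
  ],
  "fingers": -1,
  "newtons": 30
}}

```text
time: 15.08
tool_pos: [0.4359, -0.1063, -0.0023]
tcp_rot: [1.206, 1.211, -1.205]
wrist_force: [-1.0, 0.1, 5.9]
width: 0.64
```

>>> {"name": "carry_out", "arguments": {
  "offset": [
    [0, 0, 0],
    [0, 0, 0],
    [0, 0, 0],
    [-0.3, 0, 0],
    [-0.7, 0, 0]
  ],
  "delta_rot": [
    [0, 0, 0],
    [0, 0, 0],
    [0, 0, 0],
    [0, 0, 0],
    [0, 0, 0]
  ]
}}

```text
time: 15.5
tool_pos: [0.4346, -0.1059, 0.0067]
tcp_rot: [1.205, 1.213, -1.207]
wrist_force: [0.2, -1.3, 0.2]
width: 0.639
```

```bash
python3 see.py w9
```

```text
15.5 [ 0.4346 -0.1059  0.0067] [[-0.002, 1.0, 0.005], [0.001, 0.005, -1.0], [-1.0, -0.002, -0.001]] [ 0.2 -1.3  0.2] 0.638702856515641
```

View pics/w9.png

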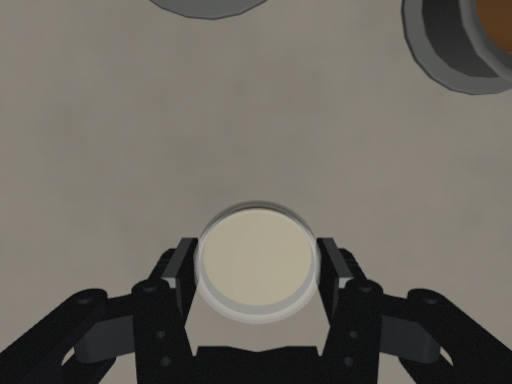

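Dish is gripped level between the pads at (257,262). Lifting and carrying to the stand.

>>> {"name": "carry_out", "arguments": {
  "offset": [
    [-1.5, 0, 0],
    [-2.0, 0, 0.5],
    [-2.0, 0, 1.0],
    [-1.5, 0, 2.0],
    [-1.0, 0, 3.0]
  ],
  "delta_rot": [
    [0, 0, 0],
    [0, 0, 0],
    [0, 0, 0],
    [0, 0, 0],
    [0, 0, 0]
  ]
}}

```text
time: 15.97
tool_pos: [0.4368, -0.1709, 0.0893]
tcp_rot: [1.205, 1.21, -1.202]
wrist_force: [1.1, -0.3, -0.8]
width: 0.643
```

>>> {"name": "carry_out", "arguments": {
  "offset": [
    [0, -0.2, 3.5],
    [0, -0.2, 3.5],
    [0, -0.2, 3.5],
    [0, -0.2, 3.5],
    [0, -0.1, 3.5]
  ],
  "delta_rot": [
    [0, 0, 0],
    [0, 0, 0],
    [0, 0, 0],
    [0, 0, 0],
    [0, 0, 0]
  ]
}}

```text
time: 16.38
tool_pos: [0.4274, -0.348, 0.0876]
tcp_rot: [1.206, 1.211, -1.205]
wrist_force: [1.5, 1.1, -0.2]
width: 0.641
```

>>> {"name": "carry_out", "arguments": {
  "offset": [
    [0, 0, 2.5],
    [0, 0, 1.7],
    [0, 0, 0.8],
    [0, 0, 0],
    [0, 0, 0]
  ],
  "delta_rot": [
    [0, 0, 0],
    [0, 0, 0],
    [-4.0, 0, 0],
    [-4.0, 0, 0],
    [0, 0, 0]
  ]
}}

```text
time: 16.8
tool_pos: [0.4279, -0.3965, 0.0871]
tcp_rot: [1.102, 1.275, -1.101]
wrist_force: [-0.1, 0.7, 1.0]
width: 0.647
```

```bash
python3 see.py w10
python3 - <<'E'
from h import *
im,P=cloud('wrist')
a=cv2.resize(im[150:384,120:400],None,fx=2.5,fy=2.5); cv2.imwrite('pics/w10c.png',a[:,:,::-1])
E
```

```text
16.8 [ 0.4279 -0.3965  0.0871] [[-0.0, 0.989, 0.145], [0.001, 0.145, -0.989], [-1.0, -0.0, -0.001]] [-0.1  0.7  1. ] 0.6471905974642758
```

View pics/w10c.png

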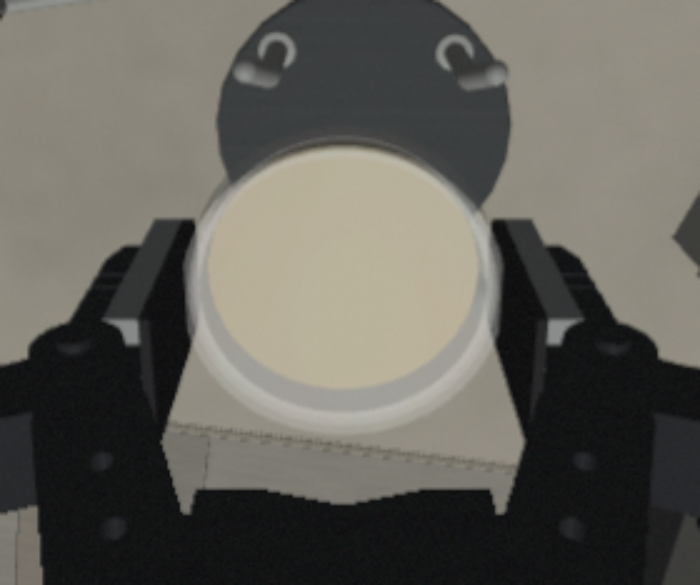

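Run:
```python
from h import *
z=np.load('/tmp/wrist.npz'); im,P=cloud('wrist')
T=(P-z['p'])@z['R']  # tool coords
for (u,v) in [(120+277/2.5,170),(120+455/2.5,170),(120+225/2.5,200),(120+503/2.5,200)]: print(P[int(v),int(u)].round(4),T[int(v),int(u)].round(4))
m=(P[...,2]>.003)&(P[...,2]<.011)&(np.arange(384)[:,None]<215)&(abs(T[...,2])<.08)
q=P[m]; 
# right/left edges per row -> circle fit via least squares on edge points
E=[]
for v in range(152,212,3):
    u=np.nonzero(m[v]&(np.arange(512)>190)&(np.arange(512)<340))[0]
    if len(u)>20: E+= [P[v,u[0]],P[v,u[-1]]]
E=np.array(E); A=np.c_[2*E[:,:2],np.ones(len(E))]; s=np.linalg.lstsq(A,(E[:,:2]**2).sum(1),rcond=None)[0]
print(len(E),s[:2],np.sqrt(s[2]+s[0]**2+s[1]**2))
S=(P[...,2]>.014)&(P[...,2]<.06)&(np.arange(384)[:,None]<190)&(abs(T[...,2])<.06)
for sgn in (1,-1):
    q=T[S&(sgn*T[...,2]>0)]; w=P[S&(sgn*T[...,2]>0)]; print(sgn,len(q),q.mean(0),w.mean(0),w[:,2].max())
    for lo in (.015,.025,.035,.045):
        k=(w[:,2]>lo)&(w[:,2]<lo+.01); print(lo,k.sum(),q[k].mean(0).round(4))
```

```text
[ 0.4506 -0.3741  0.0239] [ 0.0632  0.0257 -0.0188]
[ 0.4567 -0.4212  0.0207] [0.0664 0.0249 0.0286]
[ 0.4221 -0.3616  0.0066] [ 0.0806 -0.0007 -0.0353]
[ 0.4344 -0.4409  0.0085] [ 0.0786 -0.      0.0449]
40 [ 0.43146633 -0.39915735] 0.04152822067434945
1 274 [0.04736658 0.02568284 0.03017319] [ 0.45770559 -0.42260033  0.03975591] 0.05226483720647669
0.015 38 [0.067  0.0243 0.0283]
0.025 37 [0.0568 0.0242 0.0283]
0.035 71 [0.0464 0.0235 0.0285]
0.045 123 [0.038  0.0262 0.0326]
-1 1531 [ 0.06018231  0.07609142 -0.04259448] [ 0.49703455 -0.34328904  0.02697494] 0.052381430359073416
0.015 660 [ 0.0669  0.0836 -0.0454]
0.025 641 [ 0.0576  0.0812 -0.0453]
0.035 66 [ 0.0461  0.0243 -0.0194]
0.045 112 [ 0.0377  0.0271 -0.023 ]
```

>>> {"name": "carry_out", "arguments": {
  "offset": [
    [0, -0.1, 0.4],
    [0, 0, 0],
    [1.0, 0, 0],
    [1.0, 0, 0],
    [0.5, 0, 0]
  ],
  "delta_rot": [
    [0, 0, 0],
    [0, 0, 0],
    [0, 0, 0],
    [0, 0, 0],
    [0, 0, 0]
  ]
}}

```text
time: 17.27
tool_pos: [0.4268, -0.3991, 0.0602]
tcp_rot: [1.103, 1.277, -1.102]
wrist_force: [-0.6, 1.4, -0.7]
width: 0.641
```

>>> {"name": "carry_out", "arguments": {
  "offset": [
    [0, 0, 0],
    [0, 0, 0],
    [0, 0, 0],
    [0, 0, 0],
    [0, 0, 0]
  ],
  "delta_rot": [
    [0, 0, 0],
    [0, 0, 0],
    [0, 0, 0],
    [0, 0, 0],
    [0, 0, 0]
  ]
}}

```text
time: 17.68
tool_pos: [0.428, -0.4007, 0.0628]
tcp_rot: [1.102, 1.273, -1.102]
wrist_force: [0.1, 0.0, -0.4]
width: 0.641
```

```bash
python3 see.py w11
python3 - <<'E'
from h import *
z=np.load('/tmp/wrist.npz'); im,P=cloud('wrist')
T=(P-z['p'])@z['R']
S=(P[...,2]>.014)&(P[...,2]<.046)&(np.arange(384)[:,None]<230)&(abs(T[...,2])<.05)&(abs(T[...,1]-.025)<.02)
for sgn in (1,-1):
    q=T[S&(sgn*T[...,2]>0)]; print(sgn,len(q),q.mean(0))
a=cv2.resize(im[130:384,120:400],None,fx=2,fy=2); cv2.imwrite('pics/w11c.png',a[:,:,::-1])
E
```

```text
17.68 [ 0.428  -0.4007  0.0628] [[0.001, 0.99, 0.144], [-0.001, 0.144, -0.99], [-1.0, 0.001, 0.001]] [ 0.1  0.  -0.4] 0.6409943192410099
1 211 [0.02992808 0.02462747 0.02446682]
-1 244 [ 0.03079577  0.0286645  -0.02694956]
```

View pics/w11c.png

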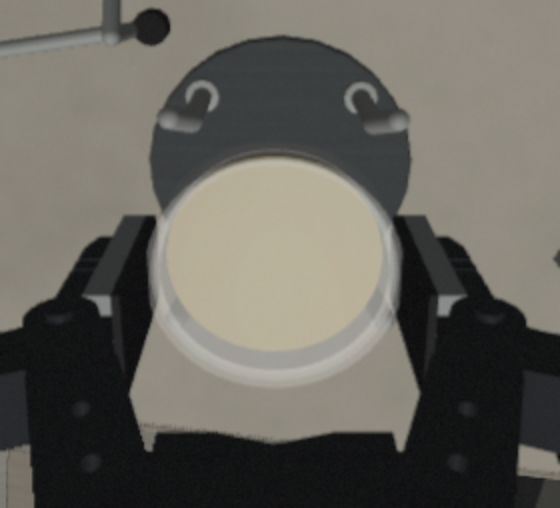

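Rod feet at crop (202,97) and (361,97), dish centre at 274 px: about 2 mm more along tool z, then lower.

>>> {"name": "carry_out", "arguments": {
  "offset": [
    [0.3, 0, 0.2],
    [1.0, 0, 0],
    [1.2, 0, 0],
    [1.0, 0, 0],
    [0.8, 0, 0]
  ],
  "delta_rot": [
    [0, 0, 0],
    [0, 0, 0],
    [0, 0, 0],
    [0, 0, 0],
    [0, 0, 0]
  ]
}}

```text
time: 18.15
tool_pos: [0.4269, -0.4013, 0.0169]
tcp_rot: [1.103, 1.277, -1.102]
wrist_force: [0.2, -1.2, -1.1]
width: 0.643
```

>>> {"name": "carry_out", "arguments": {
  "offset": [
    [0.6, 0, 0],
    [0.4, 0, 0],
    [0.2, 0, 0],
    [0, 0, 0],
    [0, 0, 0]
  ],
  "delta_rot": [
    [0, 0, 0],
    [0, 0, 0],
    [0, 0, 0],
    [0, 0, 0],
    [0, 0, 0]
  ]
}}

```text
time: 18.57
tool_pos: [0.4281, -0.4025, 0.0074]
tcp_rot: [1.102, 1.274, -1.102]
wrist_force: [0.7, 0.1, -0.5]
width: 0.641
```

Still about 3–4 mm to go.

>>> {"name": "carry_out", "arguments": {
  "offset": [
    [0.15, 0, 0],
    [0.1, 0, 0],
    [0.1, 0, 0],
    [0, 0, 0],
    [0, 0, 0]
  ],
  "delta_rot": [
    [0, 0, 0],
    [0, 0, 0],
    [0, 0, 0],
    [0, 0, 0],
    [0, 0, 0]
  ]
}}

```text
time: 18.98
tool_pos: [0.4279, -0.4023, 0.0038]
tcp_rot: [1.102, 1.274, -1.102]
wrist_force: [0.1, 0.1, -1.7]
width: 0.642
```

>>> {"name": "carry_out", "arguments": {
  "offset": [
    [0, 0, 0],
    [0, 0, 0],
    [0, 0, 0],
    [0, 0, 0],
    [0, 0, 0]
  ],
  "delta_rot": [
    [0, 0, 0],
    [0, 0, 0],
    [0, 0, 0],
    [0, 0, 0],
    [0, 0, 0]
  ],
  "fingers": 0.8
}}

```text
time: 19.4
tool_pos: [0.4279, -0.4024, 0.0038]
tcp_rot: [1.102, 1.274, -1.102]
wrist_force: [0.1, 0.3, -0.8]
width: 0.898
```

>>> {"name": "carry_out", "arguments": {
  "offset": [
    [-1.0, 0, 0],
    [-2.0, 0, 0],
    [-3.0, 0, 0],
    [-3.0, 0, 0],
    [-2.0, 0, 0]
  ],
  "delta_rot": [
    [0, 0, 0],
    [0, 0, 0],
    [0, 0, 0],
    [0, 0, 0],
    [0, 0, 0]
  ]
}}

```text
time: 19.82
tool_pos: [0.4289, -0.4033, 0.1175]
tcp_rot: [1.101, 1.27, -1.102]
wrist_force: [0.1, -0.6, 0.4]
width: 0.899
```

```bash
python3 see.py w12
python3 - <<'E'
from h import *
im,P=cloud('wrist')
a=cv2.resize(im[100:300,150:380],None,fx=2.5,fy=2.5); cv2.imwrite('pics/w12c.png',a[:,:,::-1])
m=(P[...,2]>.015)&(P[...,2]<.026)&(np.hypot(P[...,0]-.428,P[...,1]+.402)<.027); q=P[m]
A=np.c_[q[:,:2],np.ones(len(q))]; print(len(q),q.mean(0),np.linalg.lstsq(A,q[:,2],rcond=None)[0])
E
```

```text
19.82 [ 0.4289 -0.4033  0.1175] [[0.003, 0.99, 0.144], [-0.003, 0.144, -0.99], [-1.0, 0.002, 0.003]] [ 0.1 -0.6  0.4] 0.898999899954101
3667 [ 0.42860945 -0.40187804  0.02187234] [0.00028917 0.00035382 0.0218906 ]
```

View pics/w12c.png

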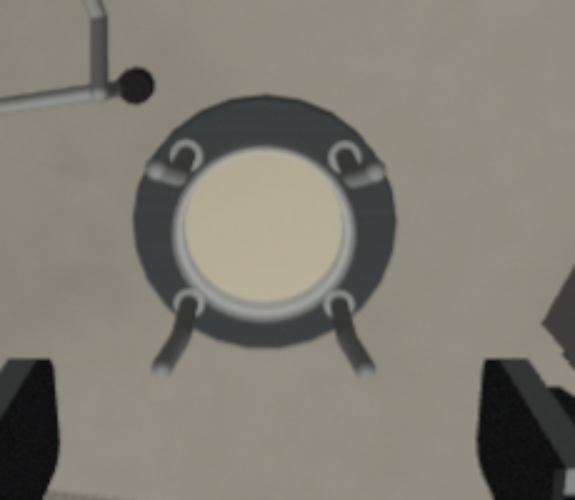

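Dish 1 lies level and centred between the rods (crop: dish (265,232), rods at (186,155), (345,155), (188,302), (340,302)). Now lift, turn the jaws to world x and travel to the second dish.

>>> {"name": "carry_out", "arguments": {
  "offset": [
    [-1, 0, 0],
    [-1, 0, 0],
    [-1, 0, 0],
    [-1, 0, 0],
    [-1, 0, 0]
  ],
  "delta_rot": [
    [-7, 0, 0],
    [-7, 0, 0],
    [-7, 0, 0],
    [-7, 0, 0],
    [-7, 0, 0]
  ],
  "fingers": 1
}}

```text
time: 20.28
tool_pos: [0.4279, -0.4022, 0.1649]
tcp_rot: [0.632, 1.476, -0.633]
wrist_force: [0.4, 0.1, -0.1]
width: 0.999
```

>>> {"name": "carry_out", "arguments": {
  "offset": [
    [-1, 0, 0],
    [-1, 0, 0],
    [-1, 0, 0],
    [-1, 0, 0],
    [-1, 0, 0]
  ],
  "delta_rot": [
    [-7, 0, 0],
    [-7, 0, 0],
    [-7, 0, 0],
    [-7, 0, 0],
    [-7, 0, 0]
  ]
}}

```text
time: 20.7
tool_pos: [0.4278, -0.4022, 0.2148]
tcp_rot: [0.156, 1.565, -0.156]
wrist_force: [0.0, 0.3, -0.1]
width: 1.0
```

>>> {"name": "carry_out", "arguments": {
  "offset": [
    [0, 0, 0],
    [0, 0, 0],
    [0, 2, 0],
    [0, 3, 0],
    [0, 4, 0]
  ],
  "delta_rot": [
    [-7, 0, 0],
    [-4.7, 0, 0],
    [0, 0, 0],
    [0, 0, 0],
    [0, 0, 0]
  ]
}}

```text
time: 21.12
tool_pos: [0.4279, -0.3131, 0.2143]
tcp_rot: [0.001, 1.57, -0.003]
wrist_force: [0.9, 1.1, 0.7]
width: 1.0
```

>>> {"name": "carry_out", "arguments": {
  "offset": [
    [0, 4, 0],
    [0, 4, 0],
    [0, 4, 0],
    [0, 4, 0],
    [0, 4, 0]
  ],
  "delta_rot": [
    [0, 0, 0],
    [0, 0, 0],
    [0, 0, 0],
    [0, 0, 0],
    [0, 0, 0]
  ]
}}

```text
time: 21.53
tool_pos: [0.4275, -0.1106, 0.2144]
tcp_rot: [0.001, 1.57, -0.001]
wrist_force: [1.2, 0.3, -0.6]
width: 0.998
```

>>> {"name": "carry_out", "arguments": {
  "offset": [
    [0, 4, 0],
    [0, 4, 0],
    [0, 4, 0],
    [0, 4, 0],
    [0, 4, 0]
  ],
  "delta_rot": [
    [0, 0, 0],
    [0, 0, 0],
    [0, 0, 0],
    [0, 0, 0],
    [0, 0, 0]
  ]
}}

```text
time: 21.95
tool_pos: [0.4276, 0.0895, 0.2146]
tcp_rot: [0.0, 1.569, -0.0]
wrist_force: [1.0, 0.4, -0.3]
width: 0.997
```

>>> {"name": "carry_out", "arguments": {
  "offset": [
    [0, 4, 0],
    [0, 4, 0],
    [0, 4, 0],
    [0, 4, -0.5],
    [0, 3, -0.5]
  ],
  "delta_rot": [
    [0, 0, 0],
    [0, 0, 0],
    [0, 0, 0],
    [0, 0, 0],
    [0, 0, 0]
  ]
}}

```text
time: 22.37
tool_pos: [0.4176, 0.2807, 0.2146]
tcp_rot: [0.0, 1.57, 0.002]
wrist_force: [-0.1, 0.1, -0.1]
width: 1.002
```

>>> {"name": "carry_out", "arguments": {
  "offset": [
    [0, 2, -0.5],
    [0, 1, -0.5],
    [0, 0, 0],
    [0, 0, 0],
    [0, 0, 0]
  ],
  "delta_rot": [
    [0, 0, 0],
    [0, 0, 0],
    [0, 0, 0],
    [0, 0, 0],
    [0, 0, 0]
  ]
}}

```text
time: 22.78
tool_pos: [0.4082, 0.3065, 0.2138]
tcp_rot: [0.0, 1.571, -0.001]
wrist_force: [1.0, -0.2, 0.1]
width: 0.995
```

```bash
python3 see.py w13
python3 - <<'E'
from h import *
print(np.round(read_state()['q'],2))
im,P=cloud('wrist')
m=(P[...,2]>.009)&(P[...,2]<.02)&(np.hypot(P[...,0]-.392,P[...,1]-.371)<.036); q=P[m]
print(len(q),q.mean(0).round(4),cv2.minEnclosingCircle(q[:,:2].astype(np.float32)))
m=(P[...,2]>.009)&(P[...,2]<.03)&(abs(P[...,0]-.395)<.03)&(abs(P[...,1]-.27)<.067); q=P[m]
print(len(q),q.mean(0),q.min(0),q.max(0),cv2.fitLine(q[:,:2].astype(np.float32),cv2.DIST_L2,0,.01,.01).ravel())
E
```

```text
22.78 [0.4082 0.3065 0.2138] [[0.0, 0.001, 1.0], [-0.001, 1.0, -0.001], [-1.0, -0.001, 0.0]] [ 1.  -0.2  0.1] 0.9954658543849887
[ 0.6  -0.04  1.97 -0.    1.21  0.6 ]
2514 [0.3912 0.3729 0.0159] ((0.3910812437534332, 0.3723432123661041), 0.028318477794528008)
1326 [0.39416231 0.28064771 0.01609343] [0.37991792 0.21228127 0.00919797] [0.40526751 0.33078181 0.02184166] [ 0.09560487 -0.9954194   0.3941623   0.28064772]
```

View pics/w13.png

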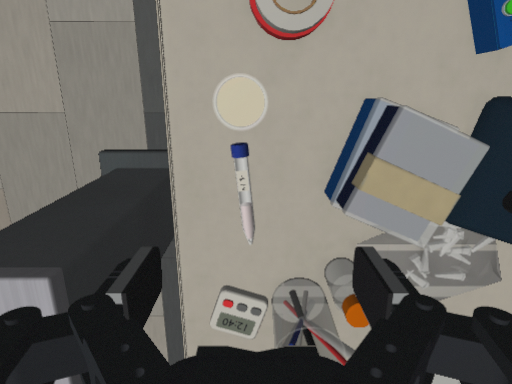

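Dish 2 at (240,101). Tube with cap at (239,150) and tip at (251,242), the right length. Moving over dish 2.

>>> {"name": "carry_out", "arguments": {
  "offset": [
    [2, 1.5, -0.4],
    [2.5, 2, -0.5],
    [2.5, 1.7, -0.5],
    [2.5, 1.0, -0.3],
    [2.0, 0.4, 0]
  ],
  "delta_rot": [
    [0, 0, 0],
    [0, 0, 0],
    [0, 0, 0],
    [0, 0, 0],
    [0, 0, 0]
  ]
}}

```text
time: 23.25
tool_pos: [0.3909, 0.3731, 0.0972]
tcp_rot: [0.001, 1.572, -0.001]
wrist_force: [0.5, -0.2, 0.6]
width: 1.001
```

>>> {"name": "carry_out", "arguments": {
  "offset": [
    [1.0, 0, 0],
    [0, 0, 0],
    [0, 0, 0],
    [0, 0, 0],
    [0, 0, 0]
  ],
  "delta_rot": [
    [0, 0, 0],
    [0, 0, 0],
    [0, 0, 0],
    [0, 0, 0],
    [0, 0, 0]
  ]
}}

```text
time: 23.67
tool_pos: [0.3926, 0.3741, 0.0907]
tcp_rot: [0.003, 1.568, 0.001]
wrist_force: [0.3, 0.6, 0.2]
width: 0.999
```

```bash
python3 see.py w14
python3 - <<'E'
from h import *
im,P=cloud('wrist')
m=(P[...,2]>.009)&(P[...,2]<.02)&(np.hypot(P[...,0]-.392,P[...,1]-.371)<.036); q=P[m]
print(len(q),q.mean(0).round(4),cv2.minEnclosingCircle(q[:,:2].astype(np.float32)))
E
```

```text
23.67 [0.3926 0.3741 0.0907] [[0.003, 0.001, 1.0], [0.002, 1.0, -0.001], [-1.0, 0.002, 0.003]] [0.3 0.6 0.2] 0.9986778464644749
4779 [0.3913 0.3737 0.0158] ((0.39138099551200867, 0.3720473647117615), 0.028822630643844604)
```

>>> {"name": "carry_out", "arguments": {
  "offset": [
    [2.0, -0.15, -0.1],
    [3.0, 0, 0],
    [2.0, 0, 0],
    [1.0, 0, 0],
    [0.5, 0, 0]
  ],
  "delta_rot": [
    [0, 0, 0],
    [0, 0, 0],
    [0, 0, 0],
    [0, 0, 0],
    [0, 0, 0]
  ]
}}

```text
time: 24.13
tool_pos: [0.3896, 0.3715, 0.0028]
tcp_rot: [-0.001, 1.572, -0.001]
wrist_force: [-0.7, 0.6, 1.0]
width: 0.997
```

>>> {"name": "carry_out", "arguments": {
  "offset": [
    [0.4, 0, 0],
    [0.2, 0, 0],
    [0, 0, 0],
    [0, 0, 0],
    [0, 0, 0]
  ],
  "delta_rot": [
    [0, 0, 0],
    [0, 0, 0],
    [0, 0, 0],
    [0, 0, 0],
    [0, 0, 0]
  ]
}}

```text
time: 24.55
tool_pos: [0.3909, 0.3729, -0.0012]
tcp_rot: [0.001, 1.569, 0.001]
wrist_force: [-0.0, 0.2, 0.5]
width: 0.999
```

>>> {"name": "carry_out", "arguments": {
  "offset": [
    [0.1, 0, 0],
    [0, 0, 0],
    [0, 0, 0],
    [0, 0, 0],
    [0, 0, 0]
  ],
  "delta_rot": [
    [0, 0, 0],
    [0, 0, 0],
    [0, 0, 0],
    [0, 0, 0],
    [0, 0, 0]
  ],
  "fingers": -1
}}

```text
time: 24.97
tool_pos: [0.3904, 0.3724, -0.0026]
tcp_rot: [0.001, 1.57, 0.0]
wrist_force: [-1.1, -0.7, 5.0]
width: 0.642
```

>>> {"name": "carry_out", "arguments": {
  "offset": [
    [0, 0, 0],
    [0, 0, 0],
    [0, 0, 0],
    [0, 0, 0],
    [0, 0, 0]
  ],
  "delta_rot": [
    [0, 0, 0],
    [0, 0, 0],
    [0, 0, 0],
    [0, 0, 0],
    [0, 0, 0]
  ]
}}

```text
time: 25.38
tool_pos: [0.3904, 0.3724, -0.0026]
tcp_rot: [0.001, 1.57, 0.0]
wrist_force: [-1.5, -1.4, 5.0]
width: 0.642
```

>>> {"name": "carry_out", "arguments": {
  "offset": [
    [-0.3, 0, 0],
    [-0.7, 0, 0],
    [-1.0, 0, 0],
    [0, 0, 0],
    [0, 0, 0]
  ],
  "delta_rot": [
    [0, 0, 0],
    [0, 0, 0],
    [0, 0, 0],
    [0, 0, 0],
    [0, 0, 0]
  ]
}}

```text
time: 25.8
tool_pos: [0.391, 0.3729, 0.018]
tcp_rot: [0.002, 1.569, 0.001]
wrist_force: [0.2, 0.6, 0.6]
width: 0.639
```

```bash
python3 see.py w15
python3 - <<'E'
from h import *
z=np.load('/tmp/wrist.npz'); im,P=cloud('wrist'); T=(P-z['p'])@z['R']
m=(P[...,2]>.025)&(P[...,2]<.045)&(np.hypot(T[...,1],T[...,2])<.026)&(T[...,0]<.01); q=P[m]
A=np.c_[q[:,:2],np.ones(len(q))]; print(len(q),q.mean(0),T[m].mean(0),np.linalg.lstsq(A,q[:,2],rcond=None)[0][:2])
E
```

```text
25.8 [0.391  0.3729 0.018 ] [[0.002, 0.0, 1.0], [0.002, 1.0, -0.0], [-1.0, 0.002, 0.002]] [0.2 0.6 0.6] 0.6393653658394509
9928 [0.3909341  0.37392484 0.03647646] [-1.84963177e-02  1.04660932e-03 -2.73240171e-05] [0.00227021 0.00343494]
```

>>> {"name": "carry_out", "arguments": {
  "offset": [
    [-2, 0, 0],
    [-4, 0, 0],
    [-4, 0, 0],
    [-4, 0, 0],
    [-4, 0, 0.5]
  ],
  "delta_rot": [
    [0, 0, 0],
    [0, 0, 0],
    [0, 0, 0],
    [0, 0, 0],
    [0, 0, 0]
  ]
}}

```text
time: 26.27
tool_pos: [0.3939, 0.3716, 0.1979]
tcp_rot: [-0.001, 1.572, -0.001]
wrist_force: [-0.0, 0.6, -1.3]
width: 0.643
```

>>> {"name": "carry_out", "arguments": {
  "offset": [
    [-2, -1.5, 0.5],
    [-1, -2.5, 1.0],
    [0, -3.5, 1.0],
    [0, -4, 0.5],
    [0, -4, 0]
  ],
  "delta_rot": [
    [0, 0, 0],
    [0, 0, 0],
    [0, 0, 0],
    [0, 0, 0],
    [0, 0, 0]
  ]
}}

```text
time: 26.68
tool_pos: [0.4258, 0.216, 0.227]
tcp_rot: [-0.001, 1.57, 0.001]
wrist_force: [1.4, 0.2, 0.7]
width: 0.646
```

>>> {"name": "carry_out", "arguments": {
  "offset": [
    [0, -4, 0],
    [0, -4, 0],
    [0, -4, 0],
    [0, -4, 0],
    [0, -4, 0]
  ],
  "delta_rot": [
    [0, 0, 0],
    [0, 0, 0],
    [0, 0, 0],
    [0, 0, 0],
    [0, 0, 0]
  ]
}}

```text
time: 27.1
tool_pos: [0.4243, 0.0154, 0.2266]
tcp_rot: [-0.0, 1.571, 0.0]
wrist_force: [1.2, -0.5, 0.7]
width: 0.644
```

>>> {"name": "carry_out", "arguments": {
  "offset": [
    [0, -4, 0],
    [0, -4, 0],
    [0, -4, 0],
    [0, -4, 0],
    [0, -4, 0]
  ],
  "delta_rot": [
    [0, 0, 0],
    [0, 0, 0],
    [0, 0, 0],
    [0, 0, 0],
    [0, 0, 0]
  ]
}}

```text
time: 27.52
tool_pos: [0.4242, -0.1847, 0.2266]
tcp_rot: [0.001, 1.571, -0.0]
wrist_force: [1.1, 0.4, 0.1]
width: 0.645
```

>>> {"name": "carry_out", "arguments": {
  "offset": [
    [0, -4, 0],
    [0, -4, 0],
    [0, -3.5, 0],
    [0, -3, 0],
    [0, -2.5, 0]
  ],
  "delta_rot": [
    [0, 0, 0],
    [0, 0, 0],
    [0, 0, 0],
    [0, 0, 0],
    [0, 0, 0]
  ]
}}

```text
time: 27.93
tool_pos: [0.4242, -0.3552, 0.2262]
tcp_rot: [0.002, 1.571, -0.001]
wrist_force: [0.5, -0.6, 0.1]
width: 0.635
```

>>> {"name": "carry_out", "arguments": {
  "offset": [
    [0, -2, 0],
    [0, -1.5, 0],
    [0, -0.8, 0],
    [0, 0, 0],
    [0, 0, 0]
  ],
  "delta_rot": [
    [0, 0, 0],
    [0, 0, 0],
    [0, 0, 0],
    [-3.8, 0, 0],
    [-3.8, 0, 0]
  ]
}}

```text
time: 28.35
tool_pos: [0.4248, -0.3957, 0.2263]
tcp_rot: [-0.105, 1.569, 0.107]
wrist_force: [-0.1, 0.4, -0.1]
width: 0.643
```

>>> {"name": "carry_out", "arguments": {
  "offset": [
    [1.5, -0.6, 0.2],
    [3, 0, 0],
    [3.5, 0, 0],
    [3, 0, 0],
    [2, 0, 0]
  ],
  "delta_rot": [
    [0, 0, 0],
    [0, 0, 0],
    [0, 0, 0],
    [0, 0, 0],
    [0, 0, 0]
  ]
}}

```text
time: 28.77
tool_pos: [0.4263, -0.399, 0.0933]
tcp_rot: [-0.102, 1.571, 0.108]
wrist_force: [0.3, 0.6, -1.7]
width: 0.645
```

>>> {"name": "carry_out", "arguments": {
  "offset": [
    [1.5, 0, 0],
    [1, 0, 0],
    [0, 0, 0],
    [0, 0, 0],
    [0, 0, 0]
  ],
  "delta_rot": [
    [0, 0, 0],
    [0, 0, 0],
    [0, 0, 0],
    [0, 0, 0],
    [0, 0, 0]
  ]
}}

```text
time: 29.18
tool_pos: [0.4286, -0.4021, 0.0732]
tcp_rot: [-0.105, 1.567, 0.103]
wrist_force: [-0.1, -0.4, 0.4]
width: 0.643
```

```bash
python3 see.py w16
python3 - <<'E'
from h import *
z=np.load('/tmp/wrist.npz'); im,P=cloud('wrist'); T=(P-z['p'])@z['R']
S=(P[...,2]>.014)&(P[...,2]<.046)&(np.arange(384)[:,None]<230)&(abs(T[...,2])<.05)&(abs(T[...,1]-.025)<.02)
for sgn in (1,-1):
    q=T[S&(sgn*T[...,2]>0)]; print(sgn,len(q),q.mean(0))
m=(np.hypot(T[...,1],T[...,2])<.026)&(abs(P[...,2]-z['p'][2]-.0185)<.006); q=P[m]
A=np.c_[q[:,:2],np.ones(len(q))]; print(len(q),T[m].mean(0),np.linalg.lstsq(A,q[:,2],rcond=None)[0][:2])
a=cv2.resize(im[130:384,120:400],None,fx=2,fy=2); cv2.imwrite('pics/w16c.png',a[:,:,::-1])
E
```

```text
29.18 [ 0.4286 -0.4021  0.0732] [[0.002, -0.132, 0.991], [-0.001, 0.991, 0.132], [-1.0, -0.002, 0.001]] [-0.1 -0.4  0.4] 0.6431298237120555
1 1417 [0.05008368 0.01794521 0.01284855]
-1 1529 [ 0.05016975  0.01805511 -0.01355643]
9949 [-1.84765371e-02  1.01145550e-03  2.03891225e-05] [ 0.00160589 -0.00035576]
```

View pics/w16c.png

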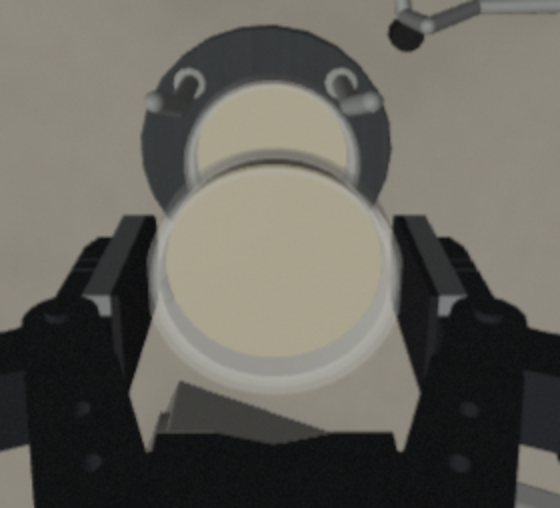

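Held dish at 274 px against rod feet mid 266 px: shift 2 mm back along tool z. Gripper passes between the rods. Lowering.

>>> {"name": "carry_out", "arguments": {
  "offset": [
    [0.3, 0, -0.2],
    [1.0, 0, 0],
    [1.2, 0, 0],
    [1.0, 0, 0],
    [0.8, 0, 0]
  ],
  "delta_rot": [
    [0, 0, 0],
    [0, 0, 0],
    [0, 0, 0],
    [0, 0, 0],
    [0, 0, 0]
  ]
}}

```text
time: 29.65
tool_pos: [0.4247, -0.4009, 0.0267]
tcp_rot: [-0.102, 1.57, 0.105]
wrist_force: [-0.5, 0.5, -0.4]
width: 0.644
```

>>> {"name": "carry_out", "arguments": {
  "offset": [
    [0.5, 0, 0],
    [0.3, 0, 0],
    [0.1, 0, 0],
    [0, 0, 0],
    [0, 0, 0]
  ],
  "delta_rot": [
    [0, 0, 0],
    [0, 0, 0],
    [0, 0, 0],
    [0, 0, 0],
    [0, 0, 0]
  ]
}}

```text
time: 30.07
tool_pos: [0.426, -0.4021, 0.0201]
tcp_rot: [-0.104, 1.568, 0.104]
wrist_force: [-0.2, -1.0, -0.2]
width: 0.636
```

>>> {"name": "carry_out", "arguments": {
  "offset": [
    [0.1, 0, 0],
    [0.1, 0, 0],
    [0.05, 0, 0],
    [0, 0, 0],
    [0, 0, 0]
  ],
  "delta_rot": [
    [0, 0, 0],
    [0, 0, 0],
    [0, 0, 0],
    [0, 0, 0],
    [0, 0, 0]
  ]
}}

```text
time: 30.48
tool_pos: [0.426, -0.4021, 0.0179]
tcp_rot: [-0.104, 1.568, 0.103]
wrist_force: [0.3, 0.3, 2.4]
width: 0.647
```

>>> {"name": "carry_out", "arguments": {
  "offset": [
    [0, 0, 0],
    [0, 0, 0],
    [0, 0, 0],
    [0, 0, 0],
    [0, 0, 0]
  ],
  "delta_rot": [
    [0, 0, 0],
    [0, 0, 0],
    [0, 0, 0],
    [0, 0, 0],
    [0, 0, 0]
  ],
  "fingers": 0.8
}}

```text
time: 30.9
tool_pos: [0.4256, -0.4017, 0.0171]
tcp_rot: [-0.104, 1.569, 0.104]
wrist_force: [0.0, 0.0, -1.4]
width: 0.903
```

>>> {"name": "carry_out", "arguments": {
  "offset": [
    [-1.0, 0, 0],
    [-2.0, 0, 0],
    [-3.0, 0, 0],
    [-3.0, 0, 0],
    [-2.0, 0, 0]
  ],
  "delta_rot": [
    [0, 0, 0],
    [0, 0, 0],
    [0, 0, 0],
    [0, 0, 0],
    [0, 0, 0]
  ]
}}

```text
time: 31.32
tool_pos: [0.4267, -0.4028, 0.131]
tcp_rot: [-0.106, 1.566, 0.102]
wrist_force: [0.1, -0.7, -0.6]
width: 0.899
```

```bash
python3 see.py w17
python3 - <<'E'
from h import *
im,P=cloud('wrist')
for lo,hi in ((.030,.041),(.015,.027)):
    m=(P[...,2]>lo)&(P[...,2]<hi)&(np.hypot(P[...,0]-.427,P[...,1]+.402)<.027); q=P[m]
    if len(q)>20: A=np.c_[q[:,:2],np.ones(len(q))]; print(len(q),q.mean(0),np.linalg.lstsq(A,q[:,2],rcond=None)[0])
E
```

```text
31.32 [ 0.4267 -0.4028  0.131 ] [[0.003, -0.132, 0.991], [-0.003, 0.991, 0.132], [-1.0, -0.003, 0.002]] [ 0.1 -0.7 -0.6] 0.8990118548649904
3702 [ 0.42690106 -0.40131834  0.03637466] [-0.00026594 -0.00029141  0.03637124]
```

Stack is level, lid at 36 mm (depth reads about 2 mm high). Now the tube.

>>> {"name": "carry_out", "arguments": {
  "offset": [
    [-3, 0, 0],
    [-3, 0, 0],
    [-3, 0, 0],
    [0, 2, 0],
    [0, 3.5, 0]
  ],
  "delta_rot": [
    [2, 0, 0],
    [0, 0, 0],
    [0, 0, 0],
    [0, 0, 0],
    [0, 0, 0]
  ],
  "fingers": 0.2
}}

```text
time: 31.78
tool_pos: [0.4222, -0.3504, 0.2214]
tcp_rot: [-0.08, 1.564, 0.069]
wrist_force: [0.8, 0.8, -0.7]
width: 0.602
```

>>> {"name": "carry_out", "arguments": {
  "offset": [
    [0, 4, 0.2],
    [0, 4, 0.2],
    [0, 4, 0.2],
    [0, 4, 0.2],
    [0, 4, 0.2]
  ],
  "delta_rot": [
    [0, 0, 0],
    [0, 0, 0],
    [0, 0, 0],
    [0, 0, 0],
    [0, 0, 0]
  ]
}}

```text
time: 32.2
tool_pos: [0.4103, -0.1454, 0.2178]
tcp_rot: [-0.076, 1.569, 0.076]
wrist_force: [0.9, 0.2, -1.2]
width: 0.6
```

>>> {"name": "carry_out", "arguments": {
  "offset": [
    [0, 4, 0.2],
    [0, 4, 0.2],
    [0, 4, 0.2],
    [0, 4, 0.2],
    [0, 4, 0.2]
  ],
  "delta_rot": [
    [0, 0, 0],
    [0, 0, 0],
    [0, 0, 0],
    [0, 0, 0],
    [0, 0, 0]
  ]
}}

```text
time: 32.62
tool_pos: [0.4008, 0.0548, 0.2181]
tcp_rot: [-0.076, 1.568, 0.076]
wrist_force: [0.8, 0.7, 0.1]
width: 0.602
```

>>> {"name": "carry_out", "arguments": {
  "offset": [
    [0, 4, 0.2],
    [0, 4, 0.2],
    [0, 4, 0.2],
    [0, 4, 0.2],
    [0, 3, 0.2]
  ],
  "delta_rot": [
    [0, 0, 0],
    [0, 0, 0],
    [0, 0, 0],
    [0, 0, 0],
    [0, 0, 0]
  ]
}}

```text
time: 33.03
tool_pos: [0.3921, 0.2461, 0.2181]
tcp_rot: [-0.077, 1.568, 0.079]
wrist_force: [0.3, 0.5, 0.2]
width: 0.599
```

>>> {"name": "carry_out", "arguments": {
  "offset": [
    [0, 2, 0.2],
    [0, 0.9, 0.1],
    [2, 0, 0],
    [2, 0, 0],
    [2, 0, 0]
  ],
  "delta_rot": [
    [0, 0, 0],
    [0, 0, 0],
    [0, 0, 0],
    [0, 0, 0],
    [0, 0, 0]
  ]
}}

```text
time: 33.45
tool_pos: [0.3933, 0.2722, 0.1574]
tcp_rot: [-0.077, 1.568, 0.077]
wrist_force: [-0.6, 0.2, -1.0]
width: 0.598
```

>>> {"name": "carry_out", "arguments": {
  "offset": [
    [2, 0, 0],
    [1, 0, 0],
    [0, 0, 0],
    [0, 0, 0],
    [0, 0, 0]
  ],
  "delta_rot": [
    [0, 0, 0],
    [0, 0, 0],
    [0, 0, 0],
    [0, 0, 0],
    [0, 0, 0]
  ]
}}

```text
time: 33.87
tool_pos: [0.3939, 0.2725, 0.1286]
tcp_rot: [-0.075, 1.568, 0.077]
wrist_force: [0.2, 0.7, -0.1]
width: 0.596
```

```bash
python3 see.py w18
python3 - <<'E'
from h import *
z=np.load('/tmp/wrist.npz'); im,P=cloud('wrist'); T=(P-z['p'])@z['R']
m=(P[...,2]>.009)&(P[...,2]<.03)&(abs(P[...,0]-.395)<.03)&(abs(P[...,1]-.27)<.067)&(np.arange(384)[:,None]<330); q=T[m]; w=P[m]
print(len(q),w.min(0),w.max(0),q.mean(0),cv2.fitLine(w[:,:2].astype(np.float32),cv2.DIST_HUBER,0,.01,.01).ravel(),q[:,1].min(),q[:,1].max())
for lo in np.arange(-.06,.06,.02):
    k=(q[:,1]>lo)&(q[:,1]<lo+.02); print(lo.round(2),k.sum(),q[k].mean(0).round(4) if k.sum() else '')
E
```

```text
33.87 [0.3939 0.2725 0.1286] [[0.002, -0.097, 0.995], [0.001, 0.995, 0.097], [-1.0, 0.001, 0.002]] [ 0.2  0.7 -0.1] 0.5956293701835709
2401 [0.37985116 0.2113506  0.00912377] [0.40570034 0.33054235 0.02148027] [0.11245262 0.00861319 0.00037597] [ 0.09797977 -0.9951884   0.39367867  0.28118622] -0.06166553586249344 0.05757867854669849
-0.06 193 [ 0.1154 -0.0479  0.0003]
-0.04 370 [ 0.1137 -0.0299  0.0006]
-0.02 395 [ 0.1133 -0.0097  0.0002]
0.0 428 [0.1119 0.0103 0.0003]
0.02 473 [0.1117 0.0301 0.0006]
0.04 536 [0.111  0.0495 0.0003]
```

View pics/w18.png

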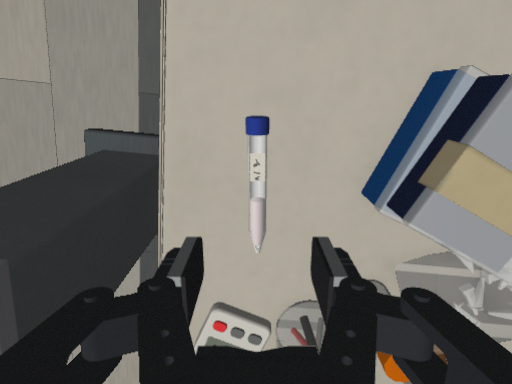

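Tube vertical in the image: cap (257,126), tip (257,250), centred between the fingers. Descend and grasp at mid-barrel.

>>> {"name": "carry_out", "arguments": {
  "offset": [
    [2.0, -0.2, 0],
    [3.0, 0, 0],
    [3.0, 0, 0],
    [2.5, 0, 0],
    [1.0, 0, 0]
  ],
  "delta_rot": [
    [0, 0, 0],
    [0, 0, 0],
    [0, 0, 0],
    [0, 0, 0],
    [0, 0, 0]
  ]
}}

```text
time: 34.33
tool_pos: [0.3919, 0.2694, 0.0103]
tcp_rot: [-0.078, 1.572, 0.075]
wrist_force: [-0.8, -0.4, -0.2]
width: 0.606
```

>>> {"name": "carry_out", "arguments": {
  "offset": [
    [0.6, 0, 0],
    [0.2, 0, 0],
    [0, 0, 0],
    [0, 0, 0],
    [0, 0, 0]
  ],
  "delta_rot": [
    [0, 0, 0],
    [0, 0, 0],
    [0, 0, 0],
    [0, 0, 0],
    [0, 0, 0]
  ]
}}

```text
time: 34.75
tool_pos: [0.3946, 0.2711, 0.0059]
tcp_rot: [-0.075, 1.567, 0.078]
wrist_force: [0.1, -0.5, 0.8]
width: 0.596
```

>>> {"name": "carry_out", "arguments": {
  "offset": [
    [0.3, 0, 0],
    [0, 0, 0],
    [0, 0, 0],
    [0, 0, 0],
    [0, 0, 0]
  ],
  "delta_rot": [
    [0, 0, 0],
    [0, 0, 0],
    [0, 0, 0],
    [0, 0, 0],
    [0, 0, 0]
  ]
}}

```text
time: 35.17
tool_pos: [0.3931, 0.2703, 0.0013]
tcp_rot: [-0.077, 1.569, 0.077]
wrist_force: [-0.4, 0.5, -0.7]
width: 0.598
```

>>> {"name": "carry_out", "arguments": {
  "offset": [
    [0, 0, 0],
    [0, 0, 0],
    [0, 0, 0],
    [0, 0, 0],
    [0, 0, 0]
  ],
  "delta_rot": [
    [0, 0, 0],
    [0, 0, 0],
    [0, 0, 0],
    [0, 0, 0],
    [0, 0, 0]
  ],
  "fingers": -1,
  "newtons": 40
}}

```text
time: 35.58
tool_pos: [0.3932, 0.2703, 0.0014]
tcp_rot: [-0.077, 1.569, 0.077]
wrist_force: [-1.3, 0.4, 1.2]
width: 0.158
```

>>> {"name": "carry_out", "arguments": {
  "offset": [
    [0, 0, 0],
    [0, 0, 0],
    [-0.5, 0, 0],
    [-1.0, 0, 0],
    [-1.5, 0, 0]
  ],
  "delta_rot": [
    [0, 0, 0],
    [0, 0, 0],
    [0, 0, 0],
    [0, 0, 0],
    [0, 0, 0]
  ]
}}

```text
time: 36.0
tool_pos: [0.392, 0.2695, 0.031]
tcp_rot: [-0.078, 1.572, 0.075]
wrist_force: [0.2, -0.7, -0.1]
width: 0.157
```

```bash
python3 see.py w19
python3 - <<'E'
from h import *
z=np.load('/tmp/wrist.npz'); im,P=cloud('wrist'); T=(P-z['p'])@z['R']
m=(abs(T[...,2])<.012)&(T[...,1]>-.08)&(T[...,1]<.08)&(T[...,0]>-.03)&(T[...,0]<.02)&(np.arange(384)[:,None]<320); q=T[m]
for lo in np.arange(-.07,.07,.02):
    k=(q[:,1]>lo)&(q[:,1]<lo+.02); print(lo.round(2),k.sum(),q[k].mean(0).round(4) if k.sum() else '')
E
```

```text
36.0 [0.392  0.2695 0.031 ] [[-0.003, -0.097, 0.995], [-0.001, 0.995, 0.097], [-1.0, -0.001, -0.003]] [ 0.2 -0.7 -0.1] 0.15656713575628514
-0.07 0 
-0.05 6 [-0.0102 -0.0305 -0.0019]
-0.03 982 [-0.0138 -0.019   0.0002]
-0.01 1290 [-0.0158 -0.      0.0002]
0.01 2105 [-0.017   0.0178  0.0001]
0.03 1744 [-0.0159  0.0403  0.0003]
0.05 1277 [-0.0161  0.0555  0.0004]
0.07 0
```

>>> {"name": "carry_out", "arguments": {
  "offset": [
    [-3, 0, 0],
    [-4, 0, 0],
    [-4, 0, 0],
    [-4, 0, 0],
    [-4, 0, 0]
  ],
  "delta_rot": [
    [0, 0, 0],
    [0, 0, 0],
    [0, 0, 0],
    [0, 0, 0],
    [0, 0, 0]
  ]
}}

```text
time: 36.47
tool_pos: [0.3929, 0.2701, 0.2237]
tcp_rot: [-0.076, 1.569, 0.077]
wrist_force: [1.3, 0.6, -0.5]
width: 0.156
```

>>> {"name": "carry_out", "arguments": {
  "offset": [
    [0, -2, 0],
    [0, -3.5, 0],
    [0, -4, 0.2],
    [0, -4, 0.2],
    [0, -4, 0.2]
  ],
  "delta_rot": [
    [0, 0, 0],
    [0, 0, 0],
    [0, 0, 0],
    [0, 0, 0],
    [0, 0, 0]
  ]
}}

```text
time: 36.88
tool_pos: [0.4161, 0.0953, 0.2221]
tcp_rot: [-0.077, 1.567, 0.078]
wrist_force: [1.0, 0.2, -0.6]
width: 0.156
```

>>> {"name": "carry_out", "arguments": {
  "offset": [
    [0, -4, 0.2],
    [0, -4, 0.2],
    [0, -4, 0.2],
    [0, -4, 0.2],
    [0, -4, 0.2]
  ],
  "delta_rot": [
    [0, 0, 0],
    [0, 0, 0],
    [0, 0, 0],
    [0, 0, 0],
    [0, 0, 0]
  ]
}}

```text
time: 37.3
tool_pos: [0.4456, -0.1035, 0.2221]
tcp_rot: [-0.077, 1.568, 0.076]
wrist_force: [0.5, -0.0, -0.2]
width: 0.16
```

>>> {"name": "carry_out", "arguments": {
  "offset": [
    [0, -4, 0.2],
    [0, -4, 0.2],
    [0, -4, 0.2],
    [0, -4, 0.2],
    [0, -3, 0.2]
  ],
  "delta_rot": [
    [0, 0, 0],
    [0, 0, 0],
    [0, 0, 0],
    [0, 0, 0],
    [0, 0, 0]
  ]
}}

```text
time: 37.72
tool_pos: [0.474, -0.2929, 0.2219]
tcp_rot: [-0.077, 1.568, 0.074]
wrist_force: [1.4, 1.3, -0.0]
width: 0.156
```

>>> {"name": "carry_out", "arguments": {
  "offset": [
    [0, -2, 0.2],
    [0, -0.8, 0.1],
    [0, 0, 0],
    [0, 0, 0],
    [0, 0, 0]
  ],
  "delta_rot": [
    [0, 0, 0],
    [0, 0, 0],
    [-5.5, 0, 0],
    [-5.5, 0, 0],
    [0, 0, 0]
  ]
}}

```text
time: 38.13
tool_pos: [0.4796, -0.3166, 0.2214]
tcp_rot: [-0.229, 1.559, 0.229]
wrist_force: [-0.3, -0.1, 0.1]
width: 0.157
```

```bash
cat > rest.py <<'E'
from h import *
z=np.load('/tmp/wrist.npz'); im,P=cloud('wrist'); T=(P-z['p'])@z['R']
m=(np.hypot(P[...,0]-.498,P[...,1]+.312)<.075)&(P[...,2]>.02)&(P[...,2]<.04); q=P[m]
c=np.array([.498,-.3121]); a=np.radians(16.7); X=np.array([np.cos(a),np.sin(a)]); Y=np.array([-X[1],X[0]])
l=np.c_[(q[:,:2]-c)@X,(q[:,:2]-c)@Y]
for s in (-1,1):
    k=(s*l[:,1]>.01)&(abs(l[:,1])<.045)&(abs(l[:,0])<.045); print('wire',s,k.sum(),'ymed',np.median(l[k,1]).round(4))
    f=np.polyfit(l[k,0],l[k,1],1); print(' slope deg',np.degrees(np.arctan(f[0])).round(2))
    for b in range(-45,45,10):
        kk=k&(l[:,0]*1000>b)&(l[:,0]*1000<b+10); print('  ',b,kk.sum(),q[kk,2].max().round(3) if kk.sum() else '',end='')
    print()
p=z['p'][:2]-c; print('tcp in rest frame',p@X,p@Y,'tool z az',np.degrees(np.arctan2(z['R'][1,2],z['R'][0,2])))
E
python3 see.py w20; python3 rest.py
python3 - <<'E'
import cv2
im=cv2.imread('pics/w20.png'); cv2.imwrite('pics/w20c.png',cv2.resize(im[100:384,90:430],None,fx=2,fy=2))
E
```

```text
38.13 [ 0.4796 -0.3166  0.2214] [[-0.0, -0.288, 0.958], [0.001, 0.958, 0.288], [-1.0, 0.001, 0.0]] [-0.3 -0.1  0.1] 0.1570864817298522
wire -1 179 ymed -0.0249
 slope deg -0.08
   -45 41 0.034   -35 0    -25 0    -15 0    -5 19 0.032   5 32 0.029   15 4 0.022   25 46 0.031   35 37 0.034
wire 1 130 ymed 0.0307
 slope deg 0.08
   -45 14 0.035   -35 0    -25 0    -15 0    -5 0    5 31 0.028   15 3 0.021   25 52 0.033   35 30 0.035
tcp in rest frame -0.018903852652792257 0.0009224661044683856 tool z az 16.711399189656703
```

View pics/w20c.png

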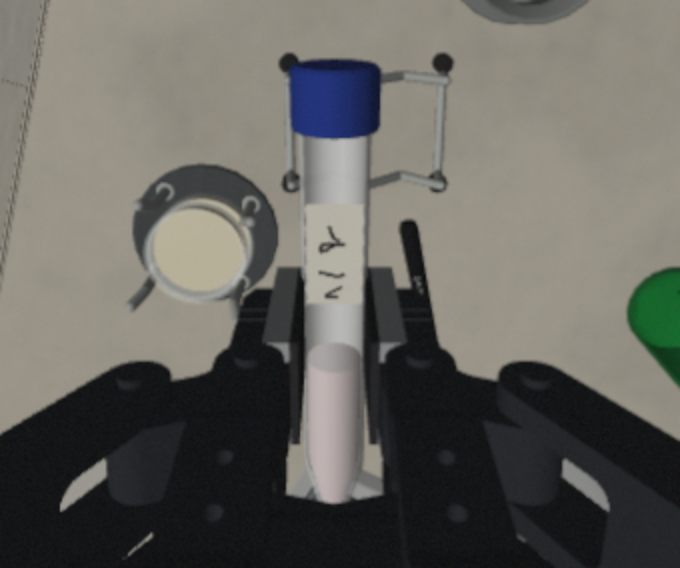

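Tube above the rest, parallel to it (yaw 16.7° matches). It is about 3 mm off the valley at the left, so nudge and lower.

>>> {"name": "carry_out", "arguments": {
  "offset": [
    [2, 0.1, -0.2],
    [4, 0, 0],
    [4, 0, 0],
    [4, 0, 0],
    [2, 0, 0]
  ],
  "delta_rot": [
    [0, 0, 0],
    [0, 0, 0],
    [0, 0, 0],
    [0, 0, 0],
    [0, 0, 0]
  ]
}}

```text
time: 38.6
tool_pos: [0.4747, -0.3138, 0.0566]
tcp_rot: [-0.222, 1.564, 0.229]
wrist_force: [0.2, 1.1, 0.7]
width: 0.154
```

>>> {"name": "carry_out", "arguments": {
  "offset": [
    [1, 0, 0],
    [0, 0, 0],
    [0, 0, 0],
    [0, 0, 0],
    [0, 0, 0]
  ],
  "delta_rot": [
    [0, 0, 0],
    [0, 0, 0],
    [0, 0, 0],
    [0, 0, 0],
    [0, 0, 0]
  ]
}}

```text
time: 39.02
tool_pos: [0.4794, -0.318, 0.054]
tcp_rot: [-0.229, 1.555, 0.224]
wrist_force: [-0.3, 0.1, -0.3]
width: 0.159
```

```bash
python3 see.py w21; python3 rest.py
```

```text
39.02 [ 0.4794 -0.318   0.054 ] [[0.004, -0.285, 0.958], [-0.003, 0.958, 0.285], [-1.0, -0.004, 0.003]] [-0.3  0.1 -0.3] 0.1585080817739935
wire -1 359 ymed -0.0247
 slope deg 2.34
   -45 0    -35 0    -25 0    -15 0    -5 0    5 13 0.022   15 11 0.021   25 177 0.032   35 158 0.035
wire 1 1017 ymed 0.0307
 slope deg 0.0
   -45 188 0.035   -35 110 0.029   -25 0    -15 76 0.031   -5 173 0.035   5 112 0.029   15 12 0.022   25 207 0.032   35 139 0.035
tcp in rest frame -0.019465118108278254 -0.000286213379621582 tool z az 16.56732273271615
```

>>> {"name": "carry_out", "arguments": {
  "offset": [
    [0.5, 0.2, 0],
    [0.8, 0, 0],
    [0.8, 0, 0],
    [0.6, 0, 0],
    [0.4, 0, 0]
  ],
  "delta_rot": [
    [0, 0, 0],
    [0, 0, 0],
    [0, 0, 0],
    [0, 0, 0],
    [0, 0, 0]
  ]
}}

```text
time: 39.48
tool_pos: [0.476, -0.3142, 0.0186]
tcp_rot: [-0.226, 1.561, 0.228]
wrist_force: [-0.6, -0.1, -0.9]
width: 0.157
```

>>> {"name": "carry_out", "arguments": {
  "offset": [
    [0.2, 0, 0],
    [0.1, 0, 0],
    [0.1, 0, 0],
    [0, 0, 0],
    [0, 0, 0]
  ],
  "delta_rot": [
    [0, 0, 0],
    [0, 0, 0],
    [0, 0, 0],
    [0, 0, 0],
    [0, 0, 0]
  ]
}}

```text
time: 39.9
tool_pos: [0.4766, -0.3145, 0.0164]
tcp_rot: [-0.227, 1.56, 0.228]
wrist_force: [-2.4, 1.9, 4.1]
width: 0.16
```

>>> {"name": "carry_out", "arguments": {
  "offset": [
    [0, 0, 0],
    [0, 0, 0],
    [0, 0, 0],
    [0, 0, 0],
    [0, 0, 0]
  ],
  "delta_rot": [
    [0, 0, 0],
    [0, 0, 0],
    [0, 0, 0],
    [0, 0, 0],
    [0, 0, 0]
  ],
  "fingers": -0.3
}}

```text
time: 40.32
tool_pos: [0.4772, -0.315, 0.0163]
tcp_rot: [-0.227, 1.558, 0.227]
wrist_force: [-0.6, 1.2, 0.1]
width: 0.348
```

>>> {"name": "carry_out", "arguments": {
  "offset": [
    [-1.0, 0, 0],
    [-2.0, 0, 0],
    [-3.0, 0, 0],
    [-4.0, 0, 0],
    [-4.0, 0, 0]
  ],
  "delta_rot": [
    [0, 0, 0],
    [0, 0, 0],
    [0, 0, 0],
    [0, 0, 0],
    [0, 0, 0]
  ]
}}

```text
time: 40.73
tool_pos: [0.4761, -0.3142, 0.1574]
tcp_rot: [-0.226, 1.56, 0.228]
wrist_force: [1.1, -1.1, -0.2]
width: 0.351
```

>>> {"name": "carry_out", "arguments": {
  "offset": [
    [-4.0, -2, 0],
    [-4.0, -2, 0],
    [-2, -2, 0],
    [0, 0, 0],
    [0, 0, 0]
  ],
  "delta_rot": [
    [0, 0, 0],
    [0, 0, 0],
    [0, 0, 0],
    [0, 0, 0],
    [0, 0, 0]
  ]
}}

```text
time: 41.15
tool_pos: [0.4942, -0.3711, 0.2537]
tcp_rot: [-0.229, 1.556, 0.224]
wrist_force: [0.3, 1.4, -0.9]
width: 0.35
```

```bash
python3 see.py w22
python3 - <<'E'
from h import *
im,P=cloud('wrist')
c=np.array([.498,-.3121]); a=np.radians(16.7); X=np.array([np.cos(a),np.sin(a)]); Y=np.array([-X[1],X[0]])
l=np.stack([(P[...,:2]-c)@X,(P[...,:2]-c)@Y],-1)
m=(abs(l[...,0]+.02)<.016)&(abs(l[...,1])<.08)&(P[...,2]>.024)&(P[...,2]<.05); q=l[m]; w=P[m]
print(len(q),q.min(0),q.max(0),cv2.fitLine(q.astype(np.float32),cv2.DIST_HUBER,0,.01,.01).ravel())
for lo in np.arange(-.07,.07,.02):
    k=(q[:,1]>lo)&(q[:,1]<lo+.02)
    if k.sum(): print(lo.round(2),k.sum(),q[k,0].mean().round(4),np.percentile(w[k,2],95).round(4))
for n,cx,cy,r,lo,hi in (('amber',.546,-.2,.03,.09,.112),('clear',.58,-.083,.04,.10,.12),('dish',.427,-.402,.027,.015,.041)):
    m=(P[...,2]>lo)&(P[...,2]<hi)&(np.hypot(P[...,0]-cx,P[...,1]-cy)<r); q=P[m]
    if len(q): print(n,len(q),q.mean(0).round(4),cv2.minEnclosingCircle(q[:,:2].astype(np.float32))[0])
E
```

```text
41.15 [ 0.4942 -0.3711  0.2537] [[0.004, -0.284, 0.959], [-0.003, 0.959, 0.284], [-1.0, -0.004, 0.003]] [ 0.3  1.4 -0.9] 0.35035429503683957
1590 [-0.03599757 -0.05463019] [-0.00434777  0.06330745] [ 0.00539689 -0.99998546 -0.02113451  0.0117721 ]
-0.07 17 -0.0212 0.0288
-0.05 174 -0.0212 0.0328
-0.03 294 -0.0205 0.0331
-0.01 247 -0.0213 0.0337
0.01 306 -0.0212 0.0345
0.03 304 -0.0213 0.0342
0.05 248 -0.0213 0.0353
amber 768 [ 0.5453 -0.2105  0.1004] (0.5453196167945862, -0.20253437757492065)
dish 1731 [ 0.4269 -0.4017  0.0363] (0.4270002245903015, -0.40197959542274475)
```

```bash
python3 - <<'E'
from h import *
grab('top'); im,P=cloud('top')
for n,cx,cy,r,lo,hi in (('amber',.546,-.2,.03,.085,.115),('clear',.58,-.083,.04,.095,.125),('dish',.427,-.402,.027,.012,.045),('tube',.477,-.315,.03,.024,.05)):
    m=(P[...,2]>lo)&(P[...,2]<hi)&(np.hypot(P[...,0]-cx,P[...,1]-cy)<r); q=P[m]
    print(n,len(q),q.mean(0).round(4) if len(q) else '')
E
python3 -c "
from workcell import *
print(finish_job())"
```

```text
amber 125 [ 0.542  -0.1992  0.0985]
clear 264 [ 0.5764 -0.0827  0.1086]
dish 270 [ 0.427  -0.4013  0.0332]
tube 94 [ 0.4774 -0.3145  0.0294]
the job is handed in; nothing more can be done
None
```

Everything is put away and the job is handed in, at about 41 s of the 112 s allowed. The hand-in gave no verdict, so this rests on my own checks.

- **Bottles:** the amber bottle is in the narrow holder and the clear one in the wide holder, both upright. The cap tops read 101 mm and 111 mm, so both stand on the 6 mm holder floors. In the wrist view both were within 1–2 mm of centre. The last overhead reading put both caps about 4 mm nearer the robot, still inside the 12 mm limit.
- **Dishes:** they are stacked level in the stand, within about 2 mm of its centre. The upper lid reads 36 mm from the wrist camera and 33 mm from overhead; it should be 34 mm.
- **Tube:** it lies in the valley at the rest's x = -20 mm, 21 mm from the rest's centre line. It is aligned to within 0.5° and about 3 mm off centre along its length. Its top is at about 34 mm, against 33 mm expected.

No check failed. My last wrist picture, after laying the tube, went past the 16-picture limit and was not shown, so that final check rests on depth readings rather than a view.

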